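Pot the two desk plants into their cover pots on the plant stand

TASK

Set the two new plants up on the plant stand. First stand both empty stoneware cover pots upright on their saucers, inside the rim: the round pot on the round saucer, the square pot on the square saucer with its sides parallel to the saucer's. Only when both are standing there, lower each plant into the cover pot of its own shape until its grow pot sits on the bottom; set the stoneware down gently and leave the trailing plant on the stand undisturbed.

Things in the scene. Friction and masses are not known exactly. Their poses are not given: they have to be found in the camera images.
- stand: Low plant stand of white metal with a mesh top, fixed on the desk: 150 mm deep (x), 500 mm long (y), flat top 70 mm above the desk. Origin: on the desk under its centre. The two saucers and the trailing plant stand on it in a row along y, about 150 mm apart, in any order.
- saucer_round: Loose round saucer of warm-grey stoneware, on the stand: 98 mm across, 14 mm tall, floor 5 mm thick (its upper face is 5 mm above the origin) and about 84 mm across inside the rim. Origin: centre of its underside. z up.
- saucer_square: Loose square saucer of the same stoneware, on the stand: 94 mm by 94 mm, 14 mm tall, floor 5 mm thick (its upper face is 5 mm above the origin), 86 mm by 86 mm inside the rim. Origin: centre of its underside; x and y parallel to its sides.
- cover_round: Loose empty round cover pot of warm-grey stoneware, standing upright on the desk, open at the top: a straight cylinder 68 mm outside diameter (62 mm at the foot), 56 mm tall, wall 4 mm (60 mm inside), bottom 5 mm thick, about 0.2 kg. Origin: centre of its underside; z up to its mouth. Can be gripped across the outside.
- cover_square: Loose empty square cover pot of the same stoneware, standing upright on the desk, open at the top: 64 mm by 64 mm outside, 56 mm tall, wall 4 mm (56 mm by 56 mm inside), bottom 5 mm thick, about 0.2 kg. Origin: centre of its underside; x and y parallel to its sides, z up. Can be gripped across two facing sides.
- plant_round: Loose rosette plant (upright pointed leaves) in a round black plastic grow pot 70 mm tall: body 40 mm diameter at the foot, 48 mm at height 54; from 54 to 70 mm a collar of 54 mm diameter, to grip. Leaves within the collar's width, up to 116 mm. 0.12 kg. Origin: centre of the pot's underside; z up. Standing on a cover pot's bottom, the collar stays wholly above that pot's rim.
- plant_square: Loose globe cactus in a square black plastic grow pot 70 mm tall: body 38 mm square at the foot, 44 mm from height 16; from 54 to 70 mm a collar 52 mm square, to grip. Cactus 40 mm across, up to 114 mm. 0.13 kg. Origin: centre of the pot's underside; x, y parallel to its sides, z up. Standing on a cover pot's bottom, the collar stays wholly above that pot's rim.
- trailing_plant: Loose trailing plant (small round leaves hanging over the edge) in a white round pot, already standing on the stand between or beside the saucers: pot and leaves 94 mm across, 78 mm tall, about 0.4 kg. Origin: centre of the pot's underside. It stays where it is.
Not all that is in view belongs to the job. Leave any yellow look-alike of the saucer_square alone.

How it is judged:
By the outcome, as a careful person would: the job done as asked, in the order asked, and still so for the second after the job is handed in, with the robot touching nothing.
It also fails if it takes over 102 s, if anything falls off the work surface, if the arm or the gripper's body presses on something with over 40 N, if the wrist force passes 120 N, or if a joint passes its speed limit or range.

ROBOT

A 7-joint arm with a two-finger parallel gripper is mounted at the origin on the work surface. World frame = base frame: x ahead of the robot, y to its left, z up, the work surface at z = 0. Lengths are in m, angles in rad, forces in N, time in s.
With the tool pointing down it reaches from about 0.425 to 0.925 m from the base axis. Payload 6.8 kg.
Tool frame: the origin (TCP) lies on the front face of the gripper's body, between the roots of the fingers; the fingertips stand 73 mm ahead of it and the grasp point (between the pads) lies 54 mm ahead of it; z points along the fingers, x is the direction in which the jaws open and shut, and the axes are right-handed (so a half turn about z gives the same grasp; the last joint's range is limited). The gripper opens to 85 mm and grips with 20 to 120 N. Pads are 22 mm wide; open, the fingers measure 114 mm over their backs; the gripper's body (76 mm by 85 mm) begins 54 mm behind the grasp point. The pads swing forward as they close: fully open they stand 13 mm farther back than shut.
Start: joints at [-1.387, 0.477, 0.022, 1.555, -0.011, 1.109, -0.083], TCP at [0.194, 0.646, 0.304] pointing down, gripper open.
Joint ranges: [-2.96, 2.96], [-0.34, 2.1], [-1.41, 1.46], [0.24, 2.44], [-1.37, 4.51], [0.17, 1.92], [-2.96, 2.96]. Speed limits (rad/s): [2.39, 2.39, 3.14, 3.14, 3.14, 3.14, 3.14].

INTERFACE

Orientations are given as a unit quaternion [w, x, y, z].
In Python, from station import get_obs, read_camera, hand_in gives the robot as it stands. The module is installed in compiled form; this text tells all that it offers.
- The arm moves only by the shell command python3 -m creep 'ROWS' [FORCE]. ROWS is JSON, a list that holds one entry, the list of rows, each a list of 7 numbers: the turn, a rotation vector about the tool's x, y, z in rad, then the shift along the tool's x, y, z in m, then the finger opening in m, from 0 to 0.0854. A call has 1 to 20 rows; each row shifts and turns the pose as measured when the row begins, along the tool's axes as they then stand; what a row does not reach is not made up. A row lasts 1/12 s, in which the tool goes at most 41.7 mm and 7.16 degrees, less where a joint would pass 70% of its speed; a pose out of reach is approached as far as the arm can. A call is refused whole if a number of a shift passes 0.0417 or a number of a turn 0.125, either way. A call with a gripper value outside its range is refused whole. The fingers move at their own pace and stop on an object; FORCE is the grip in N (left out, the last holds). Time passes only in rows, so rows that do not move let the fingers close. It gives the time, the measured TCP pose, the force and the opening at its end, in the units of the state.
- get_obs(): the state, without advancing time (a new reading comes with each control period).
- read_camera(name): name is "scene" or "top" or "wrist"; returns a dict with "color" (480x640x3 uint8, red, green, blue), "range_z" (480x640 float32, m along the optical axis (not along the pixel's ray), 0 where there is no reading), "fovy" (degrees; the focal length in pixels is half the picture's height over the tangent of half this angle, whatever the lens; pixels are square), "cx", "cy" (the principal point, pixels), "rvec" (rotation vector, rad) and "tvec" (3), from world to camera coordinates, as OpenCV has them. Camera axes: x right, y down, z forward; pixel columns grow to the right and rows downward; lengths in m; the calibration is good to about 2 mm. A picture is of the moment at which its call begins.
- hand_in(): hands the job in, once; it reports no verdict.
The state is a dict: "t": time; "q": joint angles; "joint_vel": joint speeds; "joint_torque": joint torques, N m; "eef_pos": TCP position; "tool_rot": TCP orientation; "contact_force": force on the tool from outside, world axes, zero at the start; "torque": the same for the moment, N m; "gripper_width": opening from 0.0 (shut) to 1.0 (fully open).
Only numpy, scipy, OpenCV 4.12 (cv2) and the standard library are available. Lean on these libraries where they do the work, as an engineer would, in place of code of your own. Each camera call takes 0.05 s, during which the arm holds its last target.

## Working session

There is one attempt and no reset: what is moved stays moved. The work goes in short steps, Python scripts to look and compute and a shell command to move; the robot and the scene stay as the last step left them, time stands still between calls to the robot, and variables do not carry over. Pictures are saved under pics/ and viewed, and the job is handed in when it is done.

```bash
mkdir -p pics; cat > h.py <<'E'
import numpy as np, cv2
from station import get_obs, read_camera
def cam(n):
    c=read_camera(n); f=240/np.tan(np.radians(c['fovy'])/2)
    c['f']=f; c['R']=cv2.Rodrigues(np.array(c['rvec'],float))[0]; c['t']=np.array(c['tvec'],float).ravel()
    v,u=np.mgrid[0:480,0:640]; z=c['range_z']
    P=np.stack([(u-c['cx'])/f*z,(v-c['cy'])/f*z,z],-1)
    c['P']=(P-c['t'])@c['R']; c['P'][z==0]=np.nan
    return c
def save(n,img): cv2.imwrite('pics/'+n+'.png',np.ascontiguousarray(img[...,::-1]))
E
python3 - <<'E'
from h import *
import pickle
for n in ['scene','top','wrist']:
    c=cam(n); save(n+'0',c['color']); pickle.dump(c,open(n+'0.pkl','wb')); print(n,c['fovy'],-c['R'].T@c['t'])
o=get_obs(); print({k:np.round(v,3) for k,v in o.items()})
E
```

```text
scene 56.16366605127386 [1.15504376 0.40482073 0.60735261]
top 52.26175639032416 [0.47880929 0.00403436 1.15076232]
wrist 70.67972754205898 [0.11905863 0.66822791 0.37411913]
{'t': np.float64(0.15), 'q': array([-1.387,  0.478,  0.022,  1.556, -0.011,  1.109, -0.083]), 'joint_vel': array([ 0.   , -0.003,  0.001, -0.004, -0.001, -0.   , -0.001]), 'joint_torque': array([ 3.0000e-03, -5.9693e+01,  1.6100e+00, -2.8149e+01,  1.3000e-02,
        6.0000e-03, -0.0000e+00]), 'eef_pos': array([0.194, 0.646, 0.303]), 'tool_rot': array([ 0.   ,  0.802,  0.597, -0.001]), 'contact_force': array([ 0.819, -0.055, -0.23 ]), 'torque': array([ 0.001, -0.002,  0.003]), 'gripper_width': np.float64(1.0)}
```

View pics/scene0.png

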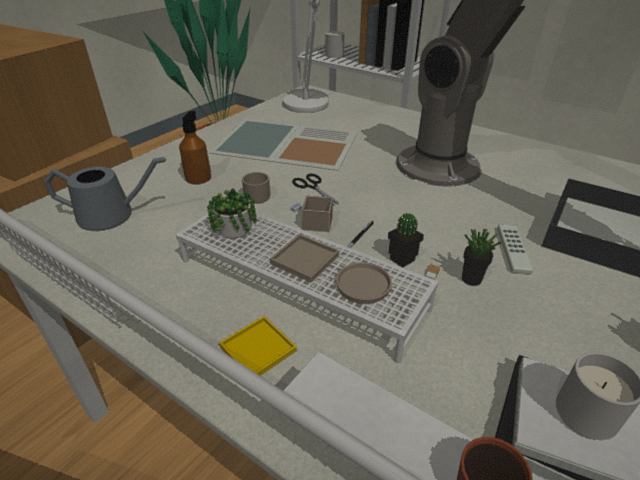

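View pics/top0.png

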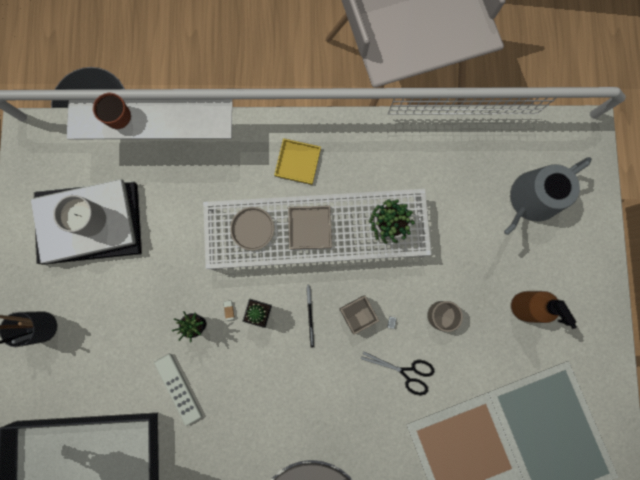

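View pics/wrist0.png

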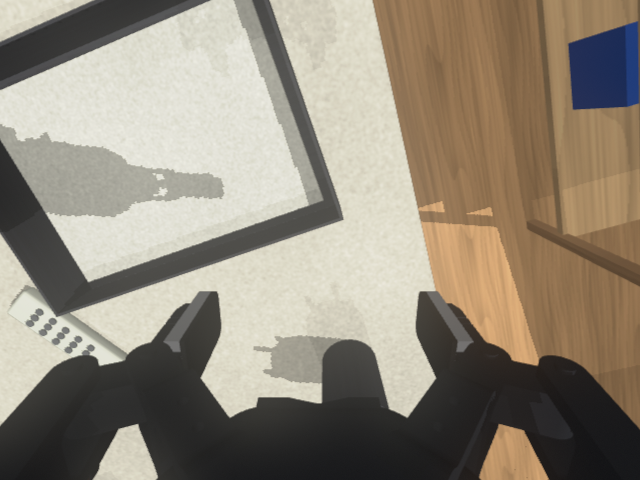

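The top view shows the round saucer at (252,229), the square saucer at (310,228), the trailing plant at (392,221), the square cover pot at (358,315) and the round cover pot at (445,317). The cactus in its square pot is at (257,313) and the rosette at (190,325). The yellow look-alike at (298,162) is to be left alone. Next I'll measure these.

```bash
python3 - <<'E'
from h import *
import pickle
c=pickle.load(open('top0.pkl','rb')); P=c['P']
def blk(n,u,v,r,z0,z1):
    Q=P[v-r:v+r,u-r:u+r].reshape(-1,3); Q=Q[(Q[:,2]>z0)&(Q[:,2]<z1)]
    (cx,cy),rad=cv2.minEnclosingCircle(Q[:,:2].astype(np.float32))
    b=cv2.minAreaRect((Q[:,:2]*1000).astype(np.float32))
    print(n,len(Q),'circ',np.round([cx,cy,rad],4),'rect',np.round(b[0],1),np.round(b[1],1),round(b[2],1),'z',np.round(np.percentile(Q[:,2],[5,50,95]),3))
blk('deskcheck',300,400,5,-1,1)
blk('sr',252,229,30,.079,.1); blk('ss',310,228,29,.079,.1)
blk('cs',358,315,26,.046,.07); blk('cr',445,317,26,.046,.07)
blk('ps',257,313,26,.055,.075);blk('ps all',257,313,26,.055,.13); blk('pr',190,325,26,.055,.13);blk('prc',190,325,26,.055,.075)
blk('tp',392,221,32,.09,.2)
blk('stand',317,228,120,.06,.078)
big=cv2.resize(c['color'][180:350,150:480],None,fx=2.4,fy=2.4,interpolation=cv2.INTER_CUBIC); save('crop0',big)
s=pickle.load(open('scene0.pkl','rb'))
save('crop1',cv2.resize(s['color'][160:320,170:520],None,fx=2.2,fy=2.2,interpolation=cv2.INTER_CUBIC))
E
```

```text
deskcheck 99 circ [0.2531 0.0241 0.0143] rect [253.   24.2] [20.6 21.2] 89.6 z [-0.003  0.     0.004]
sr 315 circ [0.6357 0.1269 0.0489] rect [635.5 126.6] [95.2 94. ] 89.0 z [0.079 0.083 0.087]
ss 356 circ [ 0.6371 -0.0011  0.0652] rect [ 6.379e+02 -6.000e-01] [94.7 94. ] 1.5 z [0.079 0.083 0.087]
cs 231 circ [ 0.4443 -0.109   0.0437] rect [ 444.6 -109.9] [64.1 64. ] 27.4 z [0.048 0.056 0.059]
cr 230 circ [ 0.4407 -0.3038  0.0349] rect [ 440.2 -303.4] [66.8 66.4] 34.5 z [0.047 0.055 0.059]
ps 320 circ [0.4501 0.1155 0.0359] rect [450.3 115.8] [52.2 51.9] 73.6 z [0.066 0.07  0.073]
ps all 584 circ [0.4501 0.1155 0.0359] rect [450.3 115.8] [52.2 51.9] 73.6 z [0.067 0.073 0.113]
pr 592 circ [0.4246 0.2589 0.0336] rect [424.6 258.7] [61.1 62.1] 39.9 z [0.066 0.092 0.11 ]
prc 192 circ [0.4248 0.2588 0.027 ] rect [425.1 257.9] [51.6 52. ] 74.7 z [0.06  0.07  0.072]
tp 1387 circ [ 0.6436 -0.1763  0.0468] rect [ 643.1 -175. ] [91.4 89.9] 8.7 z [0.111 0.136 0.147]
stand 9452 circ [ 0.5625 -0.0074  0.3002] rect [563.  -8.] [298.5 523.8] 3.0 z [0.067 0.071 0.077]
```

View pics/crop0.png

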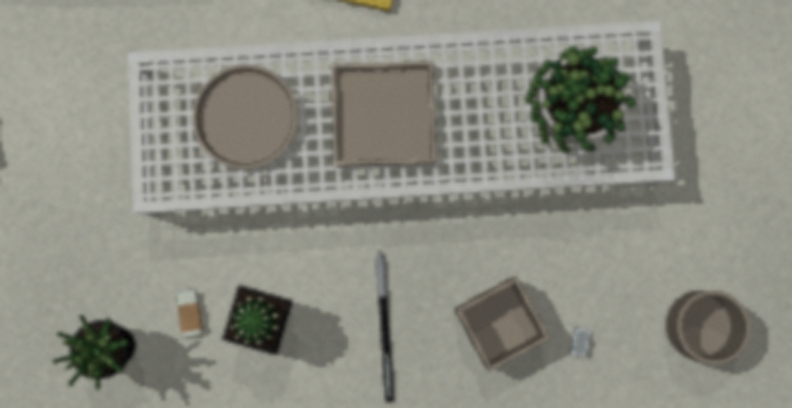

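View pics/crop1.png

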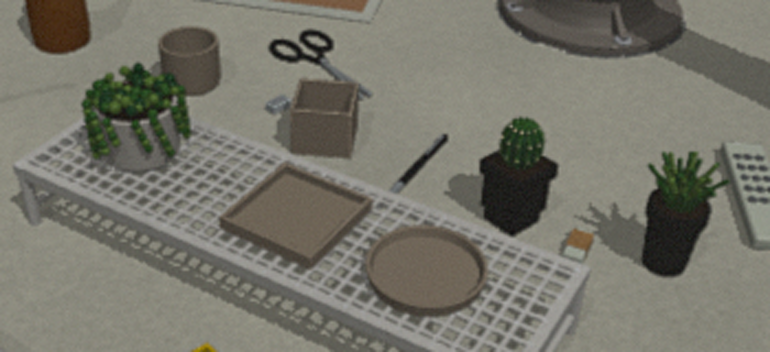

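```bash
cat >> h.py <<'E'
from scipy.optimize import least_squares
def fitsq(Q,half,g):
    def r(p):
        a=p[2]; d=Q[:,:2]-p[:2]; x=d[:,0]*np.cos(a)+d[:,1]*np.sin(a); y=-d[:,0]*np.sin(a)+d[:,1]*np.cos(a)
        return np.maximum(abs(x),abs(y))-half
    s=least_squares(r,g,loss='soft_l1',f_scale=.002); return s.x[0],s.x[1],np.degrees(s.x[2]),np.sqrt(2*s.cost/len(Q))
def fitci(Q,rad,g):
    s=least_squares(lambda p:np.hypot(*(Q[:,:2]-p[:2]).T)-rad,g[:2],loss='soft_l1',f_scale=.002); return s.x[0],s.x[1],np.sqrt(2*s.cost/len(Q))
def near(P,x,y,r,z0,z1):
    Q=P.reshape(-1,3); Q=Q[np.isfinite(Q[:,0])]
    return Q[(np.hypot(Q[:,0]-x,Q[:,1]-y)<r)&(Q[:,2]>z0)&(Q[:,2]<z1)]
def go(x,y,z,yaw):
    "remaining shift in tool axes, and turn about tool z (yaw = direction of jaws, mod 180)"
    from scipy.spatial.transform import Rotation as Ro
    o=get_obs(); w=o['tool_rot']; R=Ro.from_quat([w[1],w[2],w[3],w[0]]).as_matrix()
    cy=np.degrees(np.arctan2(R[1,0],R[0,0])); d=(yaw-cy+90)%180-90
    print('t',round(o['t'],2),'tcp',np.round(o['eef_pos'],4),'yaw',round(cy,1),'zaxis',np.round(R[:,2],3),'F',np.round(o['contact_force'],1),'w',round(float(o['gripper_width']),3))
    print('shift tool',np.round(R.T@(np.array([x,y,z])-o['eef_pos']),4),'turn z rad',round(-np.radians(d),4), 'level fix x,y', np.round((R.T@np.cross(R[:,2],[0,0,-1]))[:2],4))
E
python3 - <<'E'
from h import *
import pickle
c=pickle.load(open('top0.pkl','rb')); s=pickle.load(open('scene0.pkl','rb'))
for n,c in (('top',c),('scene',s)):
    P=c['P']
    print(n,'ss',fitsq(near(P,.638,0,.07,.079,.095),.045,[.638,0,.03]))
    print('cs',fitsq(near(P,.445,-.11,.05,.05,.065),.030,[.445,-.11,.48]))
    print('sr',fitci(near(P,.6357,.127,.055,.079,.095),.0455,[.6357,.127]))
    print('cr',fitci(near(P,.440,-.3035,.04,.05,.065),.032,[.44,-.3035]))
    q=near(P,.45,.1155,.042,.06,.08);print('ps',np.round(cv2.minAreaRect((q[:,:2]*1000).astype(np.float32)),1) if 0 else cv2.minAreaRect((q[:,:2]*1000).astype(np.float32)))
    q=near(P,.425,.2585,.032,.055,.074);print('pr',cv2.minEnclosingCircle((q[:,:2]*1000).astype(np.float32)), q[:,:2].mean(0))
go(.5,.3,.3,27.4)
E
```

```text
top ss (np.float64(0.6372091614530938), np.float64(-0.0005703559248616989), np.float64(1.7028466280323769), np.float64(0.0028359696051328772))
cs (np.float64(0.44476621770104424), np.float64(-0.10968443184207191), np.float64(27.591089824276057), np.float64(0.0011478800424435155))
sr (np.float64(0.6354543655757474), np.float64(0.1264725102372385), np.float64(0.002672853092794678))
cr (np.float64(0.4402053258140879), np.float64(-0.30322075506875223), np.float64(0.0012649647184848612))
ps ((450.295166015625, 115.79378509521484), (52.16204833984375, 51.942691802978516), 73.5734634399414)
pr ((424.7620544433594, 258.7646484375), 26.90088653564453) [0.42752854 0.250373  ]
scene ss (np.float64(0.6400184300690447), np.float64(0.002168781907380374), np.float64(1.7631619218585455), np.float64(0.0012870812816458267))
cs (np.float64(0.4470562419824409), np.float64(-0.10770627111706747), np.float64(28.241549911380456), np.float64(0.0014618722929899577))
sr (np.float64(0.6376840113314053), np.float64(0.12876460217094726), np.float64(0.0014807433356028334))
cr (np.float64(0.4433511510960047), np.float64(-0.3012315066881275), np.float64(0.001559667191472437))
ps ((451.7868347167969, 116.97843933105469), (54.91324996948242, 55.1048583984375), 74.04515838623047)
pr ((428.4574279785156, 260.7074279785156), 26.886470794677734) [0.43985552 0.26351929]
t 0.15 tcp [0.1941 0.6461 0.3032] yaw 73.3 zaxis [-0.    -0.001 -1.   ] F [ 0.8 -0.1 -0.2] w 1.0
shift tool [-0.2435  0.3925  0.0036] turn z rad 0.8008 level fix x,y [0.0001 0.0013]
```

```bash
python3 -m creep '[[[0,0,0.05,-0.018,0.03,0,0.0854],[0,0,0,-0.020,0.033,0,0.0854],[0,0,0,-0.020,0.033,0,0.0854],[0,0,0,-0.020,0.033,0,0.0854],[0,0,0,-0.020,0.033,0,0.0854],[0,0,0,-0.020,0.033,0,0.0854],[0,0,0,-0.020,0.033,0,0.0854],[0,0,0,-0.020,0.033,0,0.0854],[0,0,0,-0.020,0.033,0,0.0854],[0,0,0,-0.020,0.033,0,0.0854],[0,0,0,-0.020,0.033,0,0.0854],[0,0,0,-0.020,0.033,0,0.0854]]]'; python3 -c "
from h import *
go(.4459,-.1087,.25,27.8)"
```

```text
t: 1.15
eef_pos: [0.4885, 0.2849, 0.2976]
tool_rot: [-0.002, 0.812, 0.584, -0.004]
contact_force: [0.8, 0.8, 0.2]
gripper_width: 1.001
t 1.15 tcp [0.4885 0.2849 0.2976] yaw 71.5 zaxis [-0.008 -0.001 -1.   ] F [0.8 0.8 0.2] w 1.001
shift tool [-0.3866  0.0849  0.0483] turn z rad 0.7628 level fix x,y [-0.0076  0.0036]
```

```bash
python3 -m creep '[[[0,0,0,-0.036,0.008,0.003,0.0854],[0,0,0,-0.036,0.008,0.003,0.0854],[0,0,0,-0.036,0.008,0.003,0.0854],[0,0,0,-0.036,0.008,0.003,0.0854],[0,0,0,-0.036,0.008,0.003,0.0854],[0,0,0,-0.036,0.008,0.003,0.0854],[0,0,0,-0.036,0.008,0.003,0.0854],[0,0,0,-0.036,0.008,0.003,0.0854],[0,0,0,-0.036,0.008,0.003,0.0854],[0,0,0,-0.036,0.008,0.003,0.0854],[0,0,0.11,0,0,0.003,0.0854],[0,0,0.11,0,0,0.003,0.0854],[0,0,0.11,0,0,0.003,0.0854],[0,0,0.11,0,0,0.003,0.0854],[0,0,0.11,0,0,0.003,0.0854],[0,0,0.11,0,0,0.003,0.0854],[0,0,0.1,0,0,0.003,0.0854]]]'; python3 -c "
from h import *
c=cam('wrist'); save('w1',c['color'])
P=c['P']
print('cs',fitsq(near(P,.445,-.11,.05,.05,.065),.030,[.445,-.11,.48]))
go(.4459,-.1087,.25,27.8)"
```

```text
t: 2.57
eef_pos: [0.4456, -0.1126, 0.2451]
tool_rot: [0.001, 0.977, 0.215, -0.002]
contact_force: [-0.9, 0.3, -0.3]
gripper_width: 1.001
cs (np.float64(0.4423733436493858), np.float64(-0.10892773973351517), np.float64(27.530971604077898), np.float64(0.0011573124853561565))
t 2.62 tcp [ 0.4452 -0.1124  0.2445] yaw 24.6 zaxis [-0.004 -0.002 -1.   ] F [-0.4  0.4 -1. ] w 0.997
shift tool [ 0.0021 -0.0031 -0.0055] turn z rad -0.0565 level fix x,y [0.0003 0.0045]
```

View pics/w1.png

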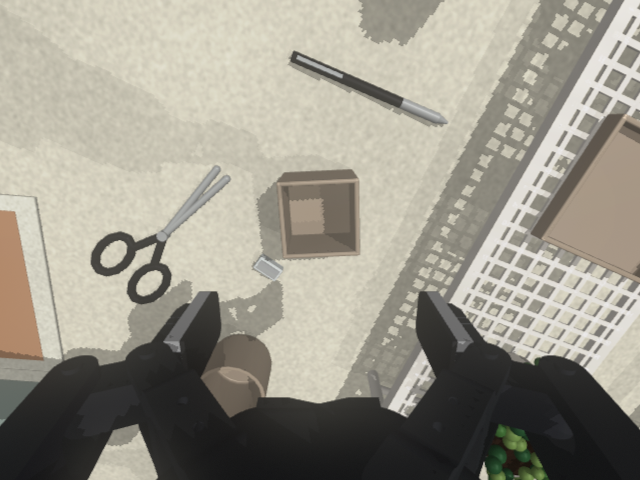

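```bash
python3 -m creep '[[[0,0.005,-0.053,0.001,-0.003,0.02,0.0854],[0,0,0,0,0,0.03,0.0854],[0,0,0,0,0,0.03,0.0854],[0,0,0,0,0,0.02,0.0854],[0,0,0,0,0,0,0.0854]]]'; python3 -c "
from h import *
go(.4447,-.1088,.09,27.6)"
```

```text
t: 3.03
eef_pos: [0.4474, -0.1085, 0.1428]
tool_rot: [0.001, 0.969, 0.246, 0.004]
contact_force: [0.1, -0.4, 0.2]
gripper_width: 0.999
t 3.03 tcp [ 0.4474 -0.1085  0.1428] yaw 28.5 zaxis [ 0.007  0.001 -1.   ] F [ 0.1 -0.4  0.2] w 0.999
shift tool [-0.0028 -0.0012  0.0528] turn z rad 0.0154 level fix x,y [ 0.0028 -0.0067]
```

```bash
python3 -m creep '[[[0.002,-0.004,0.01,-0.002,-0.001,0.018,0.0854],[0,0,0,0,0,0.018,0.0854],[0,0,0,0,0,0.014,0.0854],[0,0,0,0,0,0,0.0854]]]'; python3 -c "
from h import *
go(.4447,-.1088,.09,27.6)"
```

```text
t: 3.37
eef_pos: [0.4469, -0.1086, 0.0935]
tool_rot: [-0.0, 0.97, 0.245, 0.002]
contact_force: [-0.8, -0.2, -0.5]
gripper_width: 1.002
t 3.37 tcp [ 0.4469 -0.1086  0.0935] yaw 28.3 zaxis [ 0.004  0.001 -1.   ] F [-0.8 -0.2 -0.5] w 1.002
shift tool [-0.002  -0.0009  0.0035] turn z rad 0.0126 level fix x,y [ 0.0007 -0.0042]
```

```bash
python3 -m creep '[[[0,-0.003,0.01,-0.001,-0.001,0.003,0.070],[0,0,0,0,0,0,0.068],[0,0,0,0,0,0,0.066],[0,0,0,0,0,0,0.063],[0,0,0,0,0,0,0.058],[0,0,0,0,0,0,0.055],[0,0,0,0,0,0,0.055],[0,0,0,0,0,0,0.055]]]' 35; python3 -c "
from h import *
go(.4447,-.1088,.09,27.6)
c=cam('wrist'); save('w2',c['color'])
P=c['P']
o=get_obs(); D=P-o['eef_pos']
m=(np.hypot(D[...,0],D[...,1])<.08)&(c['color'].max(-1)<70)&(D[...,2]<0)&(D[...,2]>-.08)
import scipy
print(np.percentile(D[...,2][m],[0,1,5,20,50]))
"
```

```text
t: 4.03
eef_pos: [0.4479, -0.1082, 0.0955]
tool_rot: [0.001, 0.971, 0.241, 0.004]
contact_force: [-0.0, 0.1, -1.9]
gripper_width: 0.745
t 4.03 tcp [ 0.4479 -0.1082  0.0955] yaw 27.9 zaxis [ 0.007  0.    -1.   ] F [-0.   0.1 -1.9] w 0.745
shift tool [-0.0031 -0.001   0.0055] turn z rad 0.0051 level fix x,y [ 0.0032 -0.0067]
[-0.05795539 -0.04828898 -0.03321222 -0.01703486 -0.01084324]
```

View pics/w2.png

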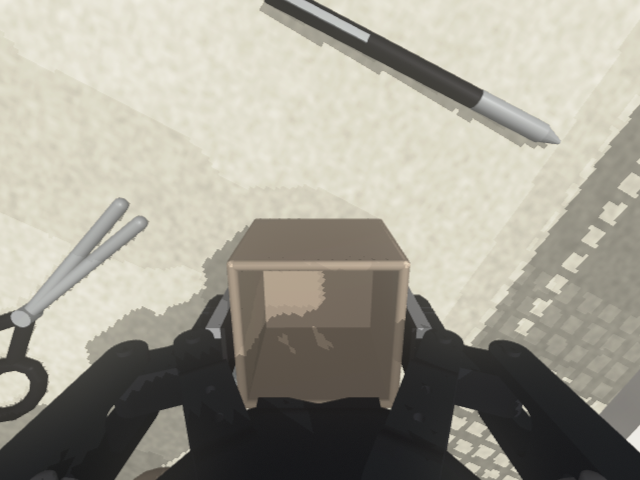

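```bash
python3 -m creep '[[[0,0,0,0,0,-0.008,0.055],[0,0,0,0,0,-0.015,0.055],[0.001,-0.003,0.08,0,0,-0.025,0.055],[0.001,-0.003,0.08,0,0,-0.025,0.055],[0,0,0.08,0,0,-0.025,0.055],[0,0,0.08,0,0,-0.025,0.055],[0,0,0.07,0,0,-0.02,0.055],[0,0,0.06,0,0,-0.005,0.055],[0,0,0,0,0,0,0.055]]]' ; python3 -c "
from h import *
go(.6386,.0008,.22,1.7)
"
```

```text
t: 4.83
eef_pos: [0.4449, -0.1092, 0.2523]
tool_rot: [-0.001, 1.0, 0.006, -0.002]
contact_force: [0.8, -0.8, -1.6]
gripper_width: 0.74
t 4.83 tcp [ 0.4449 -0.1092  0.2523] yaw 0.7 zaxis [-0.005  0.003 -1.   ] F [ 0.8 -0.8 -1.6] w 0.74
shift tool [ 0.1951 -0.1076  0.0317] turn z rad -0.0178 level fix x,y [-0.0027  0.0047]
```

```bash
python3 -m creep '[[[0,0,0,0.020,-0.012,0,0.055],[0,0,-0.01,0.028,-0.016,0.003,0.055],[0,0,0,0.028,-0.016,0.003,0.055],[0,0,0,0.028,-0.016,0.003,0.055],[0,0,0,0.028,-0.016,0.003,0.055],[0,0,0,0.028,-0.016,0.004,0.055],[0,0,0,0.018,-0.010,0.002,0.055],[0,0,0,0.008,-0.004,0.002,0.055],[0,0,0,0,0,0,0.055],[0,0,0,0,0,0,0.055]]]' ; python3 -c "
from h import *
go(.6386,.0008,.22,1.7)
c=cam('wrist'); save('w3',c['color']);P=c['P']
q=near(P,.638,0,.075,.079,.095);print(len(q));print('ss',fitsq(q,.045,[.638,0,.03]))
"
```

```text
t: 5.67
eef_pos: [0.6297, 0.0052, 0.2253]
tool_rot: [-0.004, 1.0, 0.018, -0.008]
contact_force: [-0.7, 0.0, -2.5]
gripper_width: 0.744
t 5.67 tcp [0.6297 0.0052 0.2253] yaw 2.1 zaxis [-0.015  0.007 -1.   ] F [-0.7  0.  -2.5] w 0.744
shift tool [0.0088 0.0048 0.0051] turn z rad 0.0071 level fix x,y [-0.0076  0.015 ]
1775
ss (np.float64(0.6355266862034816), np.float64(0.0005798172799968145), np.float64(1.509843584258945), np.float64(0.0012038093123897446))
```

View pics/w3.png

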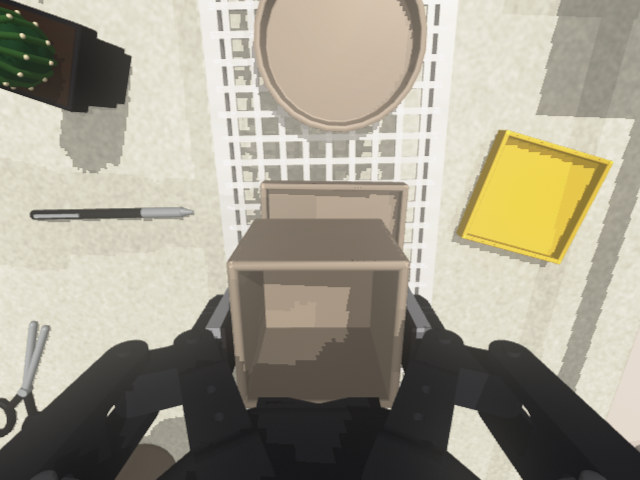

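```bash
python3 -m creep '[[[-0.004,0.008,0.005,0.006,0.004,0.005,0.055],[-0.002,0.004,0,0.002,0.001,0.01,0.055],[0,0,0,0,0,0.01,0.055],[0,0,0,0,0,0.005,0.055],[0,0,0,0,0,0,0.055],[0,0,0,0,0,0,0.055]]]' ; python3 -c "
from h import *
go(.6375,.0006,.1705,1.7)
c=cam('wrist'); save('w4',c['color']);P=c['P']
"
```

```text
t: 6.22
eef_pos: [0.6335, -0.0054, 0.1925]
tool_rot: [-0.0, 1.0, 0.012, -0.002]
contact_force: [-0.3, -0.2, -1.6]
gripper_width: 0.745
t 6.22 tcp [ 0.6335 -0.0054  0.1925] yaw 1.4 zaxis [-0.005  0.001 -1.   ] F [-0.3 -0.2 -1.6] w 0.745
shift tool [ 0.0043 -0.0059  0.022 ] turn z rad -0.0056 level fix x,y [-0.0007  0.0046]
```

View pics/w4.png

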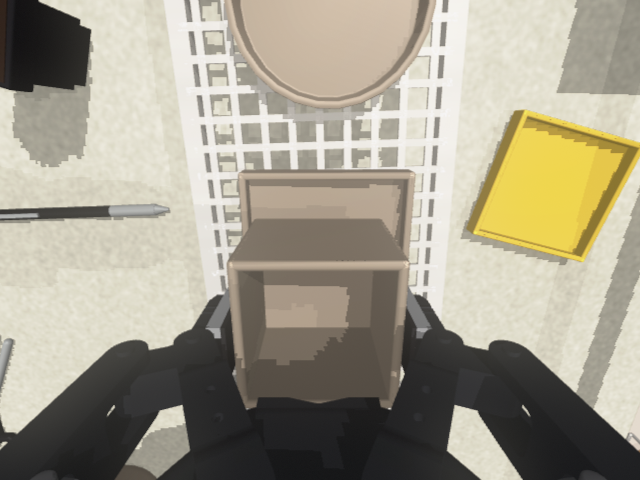

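```bash
python3 -m creep '[[[0,0.002,-0.003,0.003,-0.004,0.005,0.055],[0,0,0,0,0,0.004,0.055],[0,0,0,0,0,0,0.055],[0,0,0,0,0,0,0.055]]]' ; python3 -c "
from h import *
go(.6375,.0006,.1705,1.7)
"
```

```text
t: 6.6
eef_pos: [0.6371, -0.0005, 0.1834]
tool_rot: [-0.001, 1.0, 0.014, -0.001]
contact_force: [0.2, 0.8, -1.7]
gripper_width: 0.739
t 6.6 tcp [ 6.371e-01 -5.000e-04  1.834e-01] yaw 1.6 zaxis [-0.001  0.001 -1.   ] F [ 0.2  0.8 -1.7] w 0.739
shift tool [ 0.0004 -0.001   0.0129] turn z rad -0.0015 level fix x,y [-0.0012  0.0011]
```

```bash
python3 -m creep '[[[0,0,0,0,-0.001,0.004,0.055],[0,0,0,0,0,0.003,0.055],[0,0,0,0,0,0.002,0.055],[0,0,0,0,0,0.001,0.055],[0,0,0,0,0,0,0.055]]]' ; python3 -c "
from h import *
go(.6375,.0006,.1705,1.7)
"
```

```text
t: 7.02
eef_pos: [0.6373, 0.001, 0.1725]
tool_rot: [-0.001, 1.0, 0.014, -0.0]
contact_force: [0.3, 0.0, -1.7]
gripper_width: 0.745
t 7.02 tcp [0.6373 0.001  0.1725] yaw 1.6 zaxis [-0.001  0.001 -1.   ] F [ 0.3  0.  -1.7] w 0.745
shift tool [0.0002 0.0005 0.002 ] turn z rad -0.0009 level fix x,y [-0.0013  0.0006]
```

```bash
python3 -m creep '[[[0,0,0,0,0,0.001,0.055],[0,0,0,0,0,0.001,0.055],[0,0,0,0,0,0.0005,0.055],[0,0,0,0,0,0,0.055]]]' ; python3 -c "
from h import *
go(.6375,.0006,.1705,1.7)
"
```

```text
t: 7.35
eef_pos: [0.6374, 0.0009, 0.1699]
tool_rot: [-0.001, 1.0, 0.014, -0.0]
contact_force: [-0.0, -0.5, -2.6]
gripper_width: 0.743
t 7.35 tcp [0.6374 0.0009 0.1699] yaw 1.6 zaxis [-0.     0.001 -1.   ] F [-0.  -0.5 -2.6] w 0.743
shift tool [ 0.0001  0.0003 -0.0006] turn z rad -0.0011 level fix x,y [-0.0012  0.0004]
```

```bash
python3 -m creep '[[[0,0,0,0,0,0.001,0.055],[0,0,0,0,0,0.0005,0.055],[0,0,0,0,0,0,0.055]]]' ; python3 -c "
from h import *
go(.6375,.0006,.1705,1.7)
c=cam('scene'); save('s1',cv2.resize(c['color'][200:330,200:420],None,fx=3,fy=3))
"
```

```text
t: 7.6
eef_pos: [0.6375, 0.0008, 0.1685]
tool_rot: [-0.001, 1.0, 0.014, 0.0]
contact_force: [-0.3, 0.3, -2.1]
gripper_width: 0.744
t 7.6 tcp [0.6375 0.0008 0.1685] yaw 1.6 zaxis [-0.     0.001 -1.   ] F [-0.3  0.3 -2.1] w 0.744
shift tool [ 0.      0.0002 -0.002 ] turn z rad -0.0013 level fix x,y [-0.0013 -0.    ]
```

View pics/s1.png

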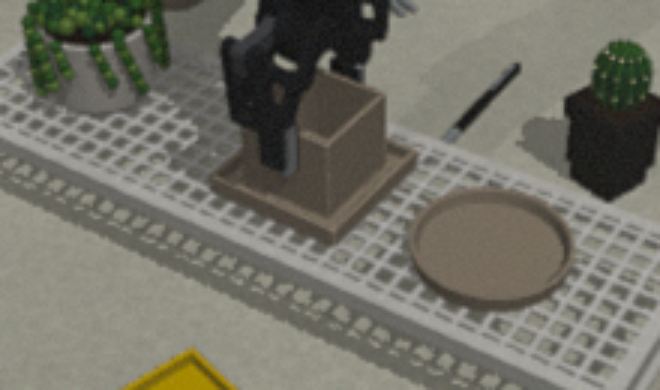

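```bash
python3 -m creep '[[[0,0,0,0,0,0.0005,0.055],[0,0,0,0,0,0.0005,0.055],[0,0,0,0,0,0,0.055]]]'; python3 -m creep '[[[0,0,0,0,0,0.0005,0.055],[0,0,0,0,0,0.0005,0.055],[0,0,0,0,0,0,0.055]]]'
```

```text
t: 7.9
eef_pos: [0.6376, 0.0007, 0.1686]
tool_rot: [-0.001, 1.0, 0.014, 0.0]
contact_force: [0.2, -1.0, -1.6]
gripper_width: 0.744
t: 8.15
eef_pos: [0.6377, 0.0007, 0.1685]
tool_rot: [-0.001, 1.0, 0.014, 0.0]
contact_force: [-0.5, -0.2, -1.2]
gripper_width: 0.742
```

```bash
python3 -m creep '[[[0,0,0,0,0,0.001,0.055],[0,0,0,0,0,0.001,0.055],[0,0,0,0,0,0,0.055]]]'
```

```text
t: 8.4
eef_pos: [0.6379, 0.0005, 0.1687]
tool_rot: [-0.002, 1.0, 0.014, 0.001]
contact_force: [0.2, 0.0, -1.8]
gripper_width: 0.744
```

```bash
python3 -m creep '[[[0,0,0,0,0,0.002,0.055],[0,0,0,0,0,0.002,0.055],[0,0,0,0,0,0.0,0.055]]]'; python3 -c "
from h import *
go(.6375,.0006,.1705,1.7)
c=cam('wrist'); save('w5',c['color']);P=c['P']
q=near(P,.638,0,.06,.12,.15); print(np.percentile(q[:,2],[10,50,90]))
c=cam('top');P=c['P'];q=near(P,.638,0,.06,.11,.15); print(len(q),np.percentile(q[:,2],[10,50,90]))
c=cam('scene');P=c['P'];q=near(P,.638,0,.06,.11,.15); q2=c['color'][200:330,200:420]
m=(np.hypot(P[...,0]-.638,P[...,1])<.06)&(P[...,2]>.1)&(c['color'].max(-1)>70); print(np.percentile(P[m][:,2],[50,90,97,99]))
"
```

```text
t: 8.65
eef_pos: [0.6384, 0.0003, 0.169]
tool_rot: [-0.003, 1.0, 0.014, 0.001]
contact_force: [-0.0, -0.6, -1.3]
gripper_width: 0.744
t 8.65 tcp [6.384e-01 3.000e-04 1.690e-01] yaw 1.6 zaxis [ 0.002  0.006 -1.   ] F [-0.  -0.6 -1.3] w 0.744
shift tool [-0.0008 -0.0003 -0.0015] turn z rad -0.0019 level fix x,y [-0.0062 -0.0023]
[0.12279817 0.13175317 0.14121642]Traceback (most recent call last):
  File "<string>", line 6, in <module>
    c=cam('top');P=c['P'];q=near(P,.638,0,.06,.11,.15); print(len(q),np.percentile(q[:,2],[10,50,90]))
                                                                     ~~~~~~~~~~~~~^^^^^^^^^^^^^^^^^^^
    return _quantile_unchecked(
        a, q, axis, out, overwrite_input, method, keepdims, weights)
    return _ureduce(a,
                    func=_quantile_ureduce_func,
    ...<5 lines>...
                    overwrite_input=overwrite_input,
                    method=method)
    r = func(a, **kwargs)
    result = _quantile(arr,
                       quantiles=q,
    ...<2 lines>...
                       out=out,
                       weights=wgt)
    slices_having_nans = np.isnan(arr[-1, ...])
                                  ~~~^^^^^^^^^
IndexError: index -1 is out of bounds for axis 0 with size 0
```

View pics/w5.png

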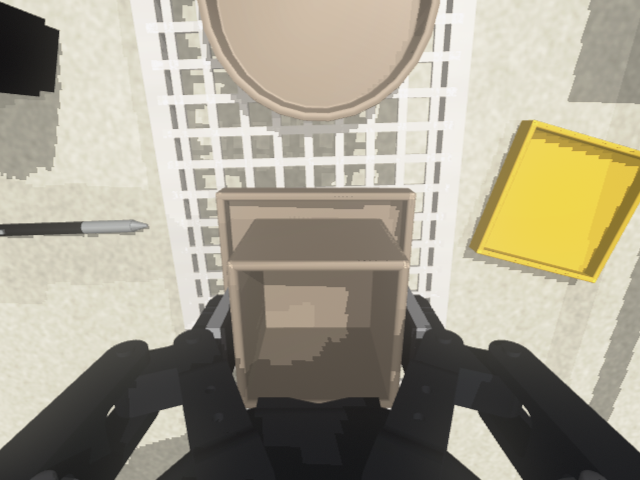

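```bash
python3 -m creep '[[[-0.003,0,0,0,0,-0.0005,0.055],[0,0,0,0,0,0,0.0655],[0,0,0,0,0,0,0.067],[0,0,0,0,0,0,0.070],[0,0,0,0,0,0,0.075],[0,0,0,0,0,0,0.080],[0,0,0,0,0,0,0.0854]]]'; python3 -c "
from h import *
go(.6375,.0006,.1705,1.7)"
```

```text
t: 9.33
eef_pos: [0.6387, 0.001, 0.167]
tool_rot: [-0.001, 1.0, 0.014, 0.001]
contact_force: [-0.1, -0.4, -0.3]
gripper_width: 1.001
t 9.33 tcp [0.6387 0.001  0.167 ] yaw 1.6 zaxis [ 0.002  0.002 -1.   ] F [-0.1 -0.4 -0.3] w 1.001
shift tool [-0.0012  0.0004 -0.0035] turn z rad -0.001 level fix x,y [-0.0017 -0.0019]
```

```bash
python3 -m creep '[[[0,0,0,0,0,-0.01,0.0854],[0,0,0,0,0,-0.02,0.0854],[0,0,0,0,0,-0.03,0.0854],[0,0,0,0,0,-0.03,0.0854],[0,0,0,0,0,-0.02,0.0854],[0,0,0,0,0,0,0.0854]]]'; python3 -c "
from h import *
go(.4418,-.3022,.27,1.7)
c=cam('top'); save('t2',cv2.resize(c['color'][180:350,200:480],None,fx=2.4,fy=2.4))
c=cam('scene'); save('s2',cv2.resize(c['color'][200:330,200:420],None,fx=3,fy=3)); P=c['P']
print('cs',fitsq(near(P,.638,0,.05,.123,.14),.030,[.638,0,.03]))
print('ss',fitsq(near(P,.638,0,.07,.079,.09),.045,[.638,0,.03]))
"
```

```text
t: 9.83
eef_pos: [0.6375, 0.0001, 0.2829]
tool_rot: [-0.0, 1.0, 0.014, -0.001]
contact_force: [0.6, -0.2, 0.6]
gripper_width: 1.0
t 9.83 tcp [6.375e-01 1.000e-04 2.829e-01] yaw 1.6 zaxis [-0.002  0.    -1.   ] F [ 0.6 -0.2  0.6] w 1.0
shift tool [-0.2039  0.2968  0.0131] turn z rad -0.0024 level fix x,y [-0.0005  0.0021]
cs (np.float64(0.6414649971841481), np.float64(0.0029733521612558805), np.float64(1.4980625975384487), np.float64(0.0011442923085418228))
ss (np.float64(0.6382007959617355), np.float64(0.0003893605249760008), np.float64(1.8259294768087397), np.float64(0.004791439031417263))
```

View pics/s2.png

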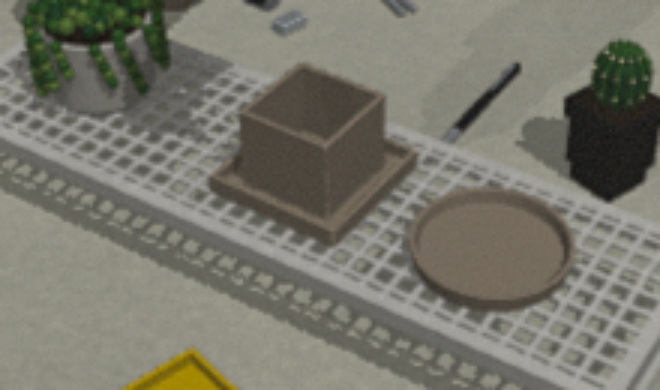

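```bash
python3 -m creep '[[[0,0,0,-0.014,0.020,0,0.0854],[0,0,0,-0.019,0.027,0.001,0.0854],[0,0,0,-0.019,0.027,0.001,0.0854],[0,0,0,-0.019,0.027,0.001,0.0854],[0,0,0,-0.019,0.027,0.001,0.0854],[0,0,0,-0.019,0.027,0.001,0.0854],[0,0,0,-0.019,0.027,0.001,0.0854],[0,0,0,-0.019,0.027,0.001,0.0854],[0,0,0,-0.019,0.027,0.001,0.0854],[0,0,0,-0.019,0.027,0.001,0.0854],[0,0,0,-0.014,0.020,0.001,0.0854],[0,0,0,0,0,0,0.0854],[0,0,0,0,0,0,0.0854]]]'; python3 -c "
from h import *
go(.4405,-.303,.16,0)
c=cam('wrist'); save('w6',c['color']);P=c['P']
q=near(P,.44,-.303,.045,.05,.065);print(len(q)); print('cr',fitci(q,.032,[.44,-.3035]))
"
```

```text
t: 11.02
eef_pos: [0.429, -0.2929, 0.2548]
tool_rot: [-0.004, 1.0, 0.018, -0.016]
contact_force: [0.3, 0.7, 0.1]
gripper_width: 1.004
t 11.02 tcp [ 0.429  -0.2929  0.2548] yaw 2.0 zaxis [-0.033  0.007 -0.999] F [0.3 0.7 0.1] w 1.004
shift tool [0.0142 0.0112 0.0943] turn z rad 0.0353 level fix x,y [-0.0078  0.0328]
1373
cr (np.float64(0.43830680638238084), np.float64(-0.3027176688817783), np.float64(0.0012156248262636656))
```

View pics/w6.png

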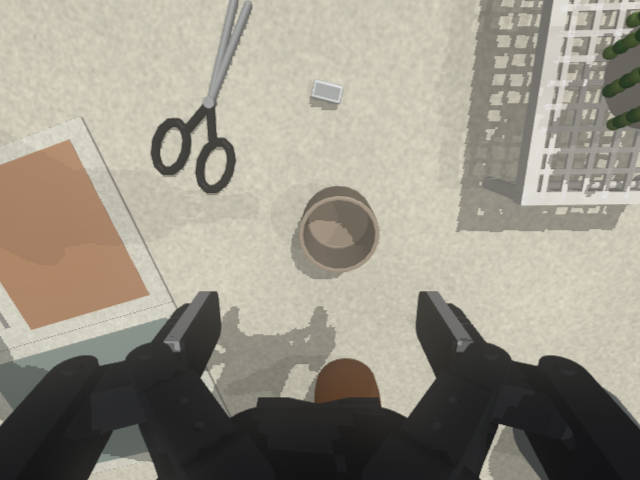

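```bash
python3 -m creep '[[[-0.004,0.014,0.01,0.006,0.005,0.01,0.0854],[-0.002,0.008,0,0.003,0.002,0.01,0.0854],[0,0,0,0,0,0,0.0854],[0,0,0,0,0,0,0.0854]]]';  python3 -c "
from h import *
import pickle
go(.4405,-.303,.16,0)
P=pickle.load(open('top0.pkl','rb'))['P']; q=P[285:335,495:590].reshape(-1,3); q=q[q[:,2]>.04]; print(q.min(0),q.max(0))
"
```

```text
t: 11.4
eef_pos: [0.44, -0.2952, 0.2319]
tool_rot: [-0.002, 1.0, 0.016, -0.007]
contact_force: [-0.2, -0.0, 0.0]
gripper_width: 0.996
t 11.4 tcp [ 0.44   -0.2952  0.2319] yaw 1.8 zaxis [-0.013  0.003 -1.   ] F [-0.2 -0.   0. ] w 0.996
shift tool [0.0012 0.0081 0.0719] turn z rad 0.0312 level fix x,y [-0.0038  0.0131]
[ 0.41843527 -0.5274959   0.0400877 ] [ 0.49348828 -0.46337523  0.18221507]
```

```bash
python3 -m creep '[[[-0.002,0.005,0,0.001,0.005,0.02,0.0854],[0,0.003,0,0,0.002,0.025,0.0854],[0,0,0,0,0,0.02,0.0854],[0,0,0,0,0,0.002,0.0854],[0,0,0,0,0,0,0.0854],[0,0,0,0,0,0,0.0854]]]';  python3 -c "
from h import *
go(.4405,-.303,.095,0)
"
```

```text
t: 11.9
eef_pos: [0.4455, -0.2972, 0.1649]
tool_rot: [-0.002, 1.0, 0.021, -0.002]
contact_force: [-0.6, -0.3, -0.4]
gripper_width: 1.003
t 11.9 tcp [ 0.4455 -0.2972  0.1649] yaw 2.4 zaxis [-0.003  0.003 -1.   ] F [-0.6 -0.3 -0.4] w 1.003
shift tool [-0.005   0.0058  0.0699] turn z rad 0.0417 level fix x,y [-0.0035  0.0031]
```

```bash
python3 -m creep '[[[-0.002,0.001,0.01,-0.004,0.005,0.002,0.0854],[0,0,0,0,0,0.018,0.0854],[0,0,0,0,0,0,0.0854],[0,0,0,0,0,0,0.0854]]]';  python3 -c "
from h import *
go(.4405,-.303,.095,0)
"
```

```text
t: 12.23
eef_pos: [0.4438, -0.304, 0.1491]
tool_rot: [0.001, 1.0, 0.016, 0.002]
contact_force: [0.4, -0.6, 1.4]
gripper_width: 0.996
t 12.23 tcp [ 0.4438 -0.304   0.1491] yaw 1.8 zaxis [ 0.005 -0.002 -1.   ] F [ 0.4 -0.6  1.4] w 0.996
shift tool [-0.0035 -0.0012  0.0541] turn z rad 0.0316 level fix x,y [ 0.002  -0.0047]
```

```bash
python3 -m creep '[[[0.001,-0.003,0,-0.003,-0.001,0.018,0.0854],[0,0,0,0,0,0.018,0.0854],[0,0,0,0,0,0.016,0.0854],[0,0,0,0,0,0,0.0854],[0,0,0,0,0,0,0.0854]]]';  python3 -c "
from h import *
go(.4405,-.303,.095,0)
"
```

```text
t: 12.65
eef_pos: [0.4438, -0.306, 0.1021]
tool_rot: [0.003, 1.0, 0.015, 0.005]
contact_force: [-0.1, 0.2, 1.1]
gripper_width: 0.999
t 12.65 tcp [ 0.4438 -0.306   0.1021] yaw 1.7 zaxis [ 0.01  -0.005 -1.   ] F [-0.1  0.2  1.1] w 0.999
shift tool [-0.0032 -0.0032  0.0071] turn z rad 0.0301 level fix x,y [ 0.0053 -0.0103]
```

```bash
python3 -m creep '[[[0.004,-0.006,0,-0.002,-0.003,0.005,0.0854],[0.001,-0.002,0,0,0,0,0.080],[0,0,0,0,0,0,0.074],[0,0,0,0,0,0,0.071]]]';  python3 -c "
from h import *
go(.4405,-.303,.095,0)
"
```

```text
t: 12.98
eef_pos: [0.4424, -0.3041, 0.1004]
tool_rot: [0.001, 1.0, 0.015, 0.002]
contact_force: [-0.7, 0.3, 0.1]
gripper_width: 0.835
t 12.98 tcp [ 0.4424 -0.3041  0.1004] yaw 1.7 zaxis [ 0.005 -0.002 -1.   ] F [-0.7  0.3  0.1] w 0.835
shift tool [-0.0019 -0.0011  0.0054] turn z rad 0.0295 level fix x,y [ 0.0017 -0.0049]
```

```bash
python3 -m creep '[[[0.001,-0.003,0,-0.001,-0.001,0.004,0.071],[0,0,0,0,0,0,0.069],[0,0,0,0,0,0,0.067],[0,0,0,0,0,0,0.064],[0,0,0,0,0,0,0.058],[0,0,0,0,0,0,0.058]]]' 35;  python3 -c "
from h import *
go(.4405,-.303,.095,0)
"
```

```text
t: 13.48
eef_pos: [0.442, -0.3034, 0.0972]
tool_rot: [0.001, 1.0, 0.015, 0.002]
contact_force: [-0.3, 0.2, 0.2]
gripper_width: 0.798
t 13.48 tcp [ 0.442  -0.3034  0.0972] yaw 1.7 zaxis [ 0.004 -0.002 -1.   ] F [-0.3  0.2  0.2] w 0.798
shift tool [-0.0015 -0.0005  0.0022] turn z rad 0.0296 level fix x,y [ 0.0017 -0.0036]
```

```bash
python3 -m creep '[[[0,0,0,0,0,-0.008,0.058],[0,-0.002,0,0,0,-0.015,0.058],[0,0,0,0,0,-0.030,0.058],[0,0,0,0,0,-0.035,0.058],[0,0,0,0,0,-0.035,0.058],[0,0,0,0,0,-0.030,0.058],[0,0,0,0,0,-0.020,0.058],[0,0,0,0,0,0,0.058]]]' ;  python3 -c "
from h import *
go(.636,.127,.24,0)
"
```

```text
t: 14.15
eef_pos: [0.4395, -0.3022, 0.278]
tool_rot: [-0.001, 1.0, 0.014, -0.003]
contact_force: [1.1, -1.0, -1.4]
gripper_width: 0.797
t 14.15 tcp [ 0.4395 -0.3022  0.278 ] yaw 1.6 zaxis [-0.006  0.002 -1.   ] F [ 1.1 -1.  -1.4] w 0.797
shift tool [ 0.2084 -0.4236  0.0378] turn z rad 0.0275 level fix x,y [-0.0025  0.0059]
```

```bash
python3 -m creep '[[[0,0.003,0,0.008,-0.016,0,0.058],[0,0,0,0.014,-0.028,0,0.058],[0,0,0,0.015,-0.030,0,0.058],[0,0,0,0.015,-0.030,0,0.058],[0,0,0,0.015,-0.030,0,0.058],[0,0,0,0.015,-0.030,0,0.058],[0,0,0,0.015,-0.030,0,0.058],[0,0,0,0.015,-0.030,0,0.058],[0,0,0,0.015,-0.030,0,0.058],[0,0,0,0.015,-0.030,0,0.058],[0,0,0,0.015,-0.030,0.002,0.058],[0,0,0,0.015,-0.030,0.003,0.058],[0,0,0,0.015,-0.030,0.003,0.058],[0,0,0,0.010,-0.020,0.003,0.058],[0,0,0,0.005,-0.010,0.003,0.058],[0,0,0,0,0,0,0.058],[0,0,0,0,0,0,0.058]]]' ;  python3 -c "
from h import *
go(.636,.127,.20,0)
c=cam('wrist'); save('w7',c['color']);P=c['P']
q=near(P,.6366,.1276,.055,.079,.095);print(len(q)); print('sr',fitci(q,.0455,[.636,.127]))
"
```

```text
t: 15.57
eef_pos: [0.6308, 0.1253, 0.253]
tool_rot: [-0.001, 1.0, 0.01, -0.008]
contact_force: [0.3, -0.2, -1.7]
gripper_width: 0.796
t 15.57 tcp [0.6308 0.1253 0.253 ] yaw 1.1 zaxis [-0.017  0.002 -1.   ] F [ 0.3 -0.2 -1.7] w 0.796
shift tool [ 0.0061 -0.0015  0.0529] turn z rad 0.02 level fix x,y [-0.0018  0.0169]
1650
sr (np.float64(0.6336016908751928), np.float64(0.12811305725610517), np.float64(0.0012927353600802403))
```

View pics/w7.png

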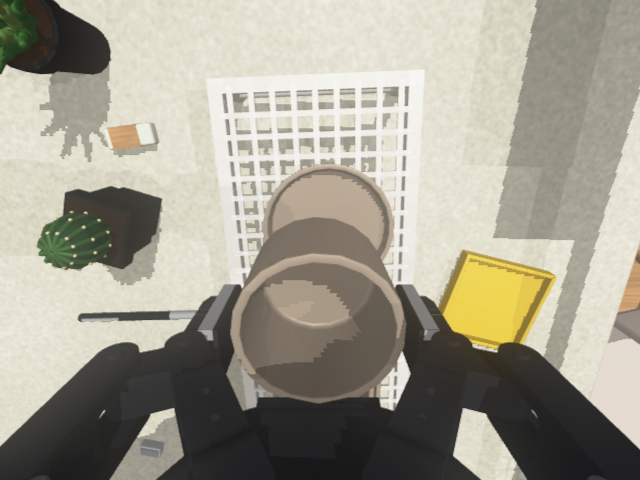

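```bash
python3 -m creep '[[[0,0.009,0,0.003,-0.001,0.01,0.058],[0,0.003,0,0,0,0.015,0.058],[0,0,0,0,0,0.010,0.058],[0,0,0,0,0,0.005,0.058],[0,0,0,0,0,0,0.058],[0,0,0,0,0,0,0.058]]]' ;  python3 -c "
from h import *
go(.6355,.1272,.1722,0)
"
```

```text
t: 16.12
eef_pos: [0.6315, 0.1139, 0.2136]
tool_rot: [0.0, 1.0, 0.002, -0.002]
contact_force: [0.0, 0.8, -1.3]
gripper_width: 0.797
t 16.12 tcp [0.6315 0.1139 0.2136] yaw 0.3 zaxis [-0.005 -0.001 -1.   ] F [ 0.   0.8 -1.3] w 0.797
shift tool [ 0.0043 -0.0134  0.0414] turn z rad 0.0049 level fix x,y [0.0009 0.0045]
```

```bash
python3 -m creep '[[[0,0.003,0,0.003,-0.006,0.005,0.058],[0,0,0,0,-0.004,0.005,0.058],[0,0,0,0,0,0,0.058],[0,0,0,0,0,0,0.058]]]' ;  python3 -c "
from h import *
go(.6355,.1272,.1722,0)
"
```

```text
t: 16.45
eef_pos: [0.6356, 0.1239, 0.2046]
tool_rot: [0.0, 1.0, 0.002, 0.001]
contact_force: [-0.6, 0.9, -1.2]
gripper_width: 0.795
t 16.45 tcp [0.6356 0.1239 0.2046] yaw 0.2 zaxis [ 0.001 -0.    -1.   ] F [-0.6  0.9 -1.2] w 0.795
shift tool [-0.0001 -0.0033  0.0324] turn z rad 0.0033 level fix x,y [ 0.0001 -0.0014]
```

```bash
python3 -m creep '[[[0,0,0,0,-0.003,0.008,0.058],[0,0,0,0,0,0.008,0.058],[0,0,0,0,0,0.006,0.058],[0,0,0,0,0,0.003,0.058],[0,0,0,0,0,0,0.058]]]' ;  python3 -c "
from h import *
go(.6355,.1272,.1722,0)
"
```

```text
t: 16.87
eef_pos: [0.6356, 0.1285, 0.1769]
tool_rot: [-0.0, 1.0, 0.003, 0.001]
contact_force: [0.4, 1.2, -1.0]
gripper_width: 0.795
t 16.87 tcp [0.6356 0.1285 0.1769] yaw 0.3 zaxis [ 0.001  0.    -1.   ] F [ 0.4  1.2 -1. ] w 0.795
shift tool [-0.0001  0.0013  0.0047] turn z rad 0.0052 level fix x,y [-0.0002 -0.0014]
```

```bash
python3 -m creep '[[[0,0,0,0,0.001,0.002,0.058],[0,0,0,0,0,0.001,0.058],[0,0,0,0,0,0.0,0.058]]]' ; python3 -m creep '[[[0,0,0,0,0,0.001,0.058],[0,0,0,0,0,0.001,0.058],[0,0,0,0,0,0.0,0.058]]]' ; python3 -m creep '[[[0,0,0,0,0,0.001,0.058],[0,0,0,0,0,0.001,0.058],[0,0,0,0,0,0.0,0.058]]]' 
```

```text
t: 17.12
eef_pos: [0.6354, 0.127, 0.173]
tool_rot: [0.0, 1.0, 0.002, 0.0]
contact_force: [-0.3, 0.2, -2.1]
gripper_width: 0.795
t: 17.37
eef_pos: [0.6358, 0.1267, 0.1727]
tool_rot: [-0.0, 1.0, 0.002, 0.001]
contact_force: [-0.1, 0.7, -1.8]
gripper_width: 0.793
t: 17.62
eef_pos: [0.6363, 0.1268, 0.1726]
tool_rot: [-0.001, 1.0, 0.002, 0.001]
contact_force: [0.1, 0.3, -2.5]
gripper_width: 0.798
```

```bash
python3 -m creep '[[[0,0,0,0,0,0,0.058],[0,0,0,0,0,0,0.0695],[0,0,0,0,0,0,0.071],[0,0,0,0,0,0,0.074],[0,0,0,0,0,0,0.080],[0,0,0,0,0,0,0.0854],[0,0,0,0,0,-0.01,0.0854],[0,0,0,0,0,-0.02,0.0854],[0,0,0,0,0,-0.03,0.0854],[0,0,0,0,0,-0.03,0.0854],[0,0,0,0,0,-0.02,0.0854],[0,0,0,0,0,0,0.0854]]]'; python3 -c "
from h import *
go(.4252,.2587,.27,0)
c=cam('scene'); save('s3',cv2.resize(c['color'][200:330,200:450],None,fx=3,fy=3)); P=c['P']
print('cs',fitsq(near(P,.638,0,.05,.123,.14),.030,[.638,0,.03]))
print('cr',fitci(near(P,.638,.129,.045,.125,.14),.032,[.638,.129]))
q=near(P,.638,.129,.045,.125,.14);print(np.percentile(q[:,2],[5,50,95]))
q=near(P,.638,.129,.06,.08,.088);q=q[np.hypot(q[:,0]-.638,q[:,1]-.129)>.04]; print('sr',fitci(q,.0455,[.638,.129]))
"
```

```text
t: 18.62
eef_pos: [0.6359, 0.1258, 0.2887]
tool_rot: [-0.0, 1.0, 0.001, 0.001]
contact_force: [0.8, 0.1, -0.4]
gripper_width: 0.998
t 18.62 tcp [0.6359 0.1258 0.2887] yaw 0.2 zaxis [ 0.002  0.    -1.   ] F [ 0.8  0.1 -0.4] w 0.998
shift tool [-0.2104 -0.1335  0.0184] turn z rad 0.0029 level fix x,y [-0.0001 -0.0016]
cs (np.float64(0.6415108841782142), np.float64(0.0029914246226450717), np.float64(1.651130757606986), np.float64(0.0011616499243767772))
cr (np.float64(0.6391086463388183), np.float64(0.12802507769233795), np.float64(0.0012324425606880687))
[0.12547031 0.12915209 0.13124538]
sr (np.float64(0.6381438889118197), np.float64(0.1290626572903514), np.float64(0.0013748169866644787))
```

View pics/s3.png

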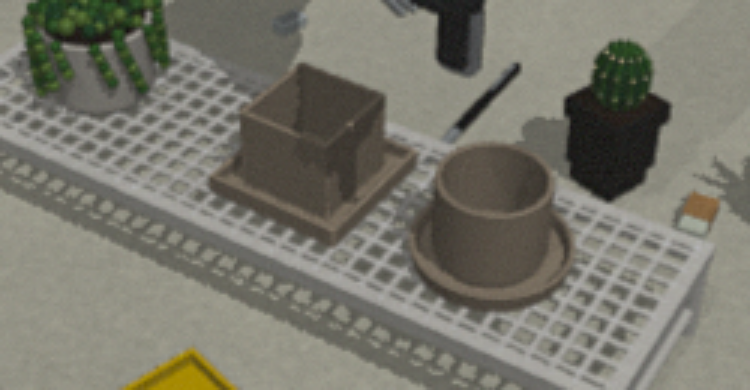

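```bash
python3 -m creep '[[[0,0,0,-0.014,-0.009,0,0.054],[0,0,0,-0.026,-0.016,0,0.054],[0,0,0,-0.026,-0.016,0,0.054],[0,0,0,-0.026,-0.016,0,0.054],[0,0,0,-0.026,-0.016,0,0.054],[0,0,0,-0.026,-0.016,0,0.054],[0,0,0,-0.026,-0.016,0,0.054],[0,0,0,-0.020,-0.014,0,0.054],[0,0,0,-0.010,-0.008,0,0.054],[0,0,0,0,0,0,0.054],[0,0,0,0,0,0,0.054]]]'; python3 -c "
from h import *
from scipy.spatial.transform import Rotation as Ro
go(.4252,.2587,.27,0)
c=cam('wrist'); save('w8',c['color'])
o=get_obs(); w=o['tool_rot']; R=Ro.from_quat([w[1],w[2],w[3],w[0]]).as_matrix()
T=(c['P']-o['eef_pos'])@R
m=(abs(T[...,1])<.015)&(abs(T[...,0])<.06)&(T[...,2]>.03)&(T[...,2]<.09)
print(m.sum(),np.percentile(T[m][:,2],[50,90,97,99,100])); 
for s in (-1,1):
    k=m&(T[...,0]*s>0); print(s,k.sum(),T[k][:,2].max(),T[k].min(0),T[k].max(0))
q=near(c['P'],.425,.2585,.029,.055,.074);print('pr',cv2.minEnclosingCircle((q[:,:2]*1000).astype(np.float32)), q[:,:2].mean(0))
c=cam('scene');save('s4',c['color'][:,300:])
T=(c['P']-o['eef_pos'])@R
m=(abs(T[...,1])<.025)&(abs(T[...,0])<.06)&(T[...,2]>.0)&(T[...,2]<.1)
for s in (-1,1):
    k=m&(T[...,0]*s>0); print(s,k.sum(),np.percentile(T[k][:,2],[50,90,95,98,99,100]))
"
```

```text
t: 19.58
eef_pos: [0.4217, 0.2536, 0.2789]
tool_rot: [0.005, 1.0, 0.001, -0.004]
contact_force: [0.5, 0.5, -0.0]
gripper_width: 0.632
t 19.58 tcp [0.4217 0.2536 0.2789] yaw 0.1 zaxis [-0.008 -0.01  -1.   ] F [ 0.5  0.5 -0. ] w 0.632
shift tool [ 0.0036 -0.0052  0.0089] turn z rad 0.0022 level fix x,y [0.0097 0.0083]
4590 [0.04400637 0.0595552  0.06381593 0.06612331 0.0683728 ]
-1 2301 0.06784167864914599 [-0.04244583 -0.01206965  0.03000071] [-0.02816416  0.01183743  0.06784168]
1 2289 0.06837280365205514 [ 0.02503917 -0.01201521  0.03001059] [0.03923741 0.01149118 0.0683728 ]
pr ((422.2870788574219, 260.14056396484375), 26.82265281677246) [0.42160399 0.27036398]
-1 182 [0.04097837 0.06413172 0.06620524 0.06803602 0.06813142 0.06859653]
1 444 [0.03685536 0.06019756 0.06512971 0.067945   0.06875268 0.06990876]
```

View pics/w8.png

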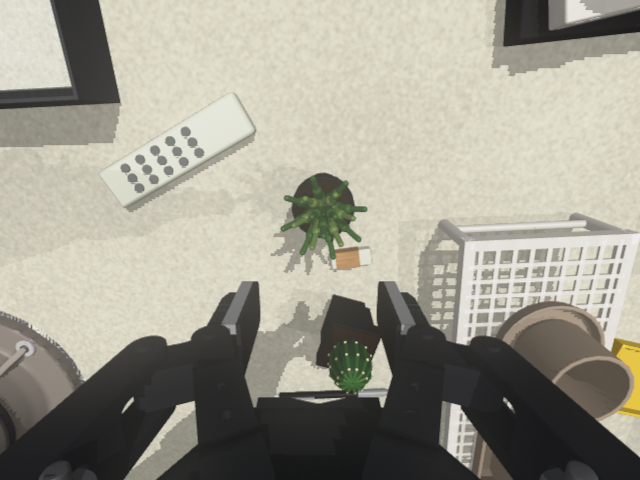

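View pics/s4.png

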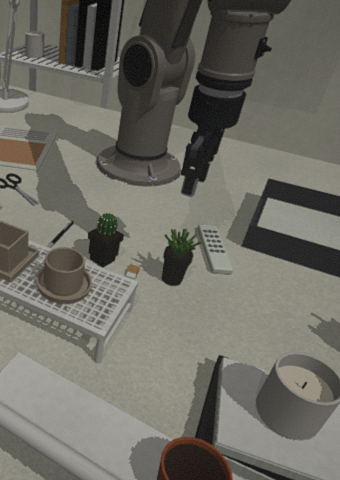

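```bash
python3 -m creep '[[[0.006,0.005,0,0.002,-0.003,0.02,0.0854],[0,0,0,0,-0.001,0.02,0.0854],[0,0,0,0,0,0.01,0.0854],[0,0,0,0,0,0,0.0854],[0,0,0,0,0,0,0.0854]]]'; python3 -c "
from h import *
go(.4252,.2592,.1215,0)"
```

```text
t: 20.1
eef_pos: [0.4306, 0.2525, 0.2281]
tool_rot: [0.002, 1.0, -0.005, 0.001]
contact_force: [-0.6, 0.0, 0.1]
gripper_width: 1.0
t 20.1 tcp [0.4306 0.2525 0.2281] yaw -0.6 zaxis [ 0.002 -0.004 -1.   ] F [-0.6  0.   0.1] w 1.0
shift tool [-0.0057 -0.0071  0.1066] turn z rad -0.0097 level fix x,y [ 0.0043 -0.0021]
```

```bash
python3 -m creep '[[[0.002,-0.001,0,-0.004,-0.005,0.01,0.0854],[0,0,0,0,-0.001,0.01,0.0854],[0,0,0,0,0,0.005,0.0854],[0,0,0,0,0,0,0.0854],[0,0,0,0,0,0,0.0854]]]'; python3 -c "
from h import *
go(.4252,.2592,.1215,0)"
```

```text
t: 20.52
eef_pos: [0.4282, 0.2589, 0.2023]
tool_rot: [0.0, 1.0, -0.006, 0.002]
contact_force: [0.1, -0.2, -0.1]
gripper_width: 0.997
t 20.52 tcp [0.4282 0.2589 0.2023] yaw -0.7 zaxis [ 0.003 -0.    -1.   ] F [ 0.1 -0.2 -0.1] w 0.997
shift tool [-0.0032 -0.0003  0.0808] turn z rad -0.0118 level fix x,y [ 0.0004 -0.0032]
```

```bash
python3 -m creep '[[[0,-0.002,0,-0.003,0,0.015,0.0854],[0,0,0,0,0,0.018,0.0854],[0,0,0,0,0,0.018,0.0854],[0,0,0,0,0,0.012,0.0854],[0,0,0,0,0,0,0.0854],[0,0,0,0,0,0,0.0854]]]'; python3 -c "
from h import *
go(.4252,.2592,.1215,0)"
```

```text
t: 21.02
eef_pos: [0.427, 0.2607, 0.1395]
tool_rot: [-0.002, 1.0, -0.005, 0.003]
contact_force: [-0.4, -0.3, -0.2]
gripper_width: 0.997
t 21.02 tcp [0.427  0.2607 0.1395] yaw -0.6 zaxis [ 0.005  0.004 -1.   ] F [-0.4 -0.3 -0.2] w 0.997
shift tool [-0.0018  0.0016  0.018 ] turn z rad -0.0106 level fix x,y [-0.0039 -0.0052]
```

```bash
python3 -m creep '[[[-0.002,-0.003,0,-0.002,0.001,0.008,0.075],[-0.001,-0.001,0,0,0,0.006,0.068],[0,0,0,0,0,0.001,0.062],[0,0,0,0,0,0,0.06],[0,0,0,0,0,0,0.06]]]'; python3 -c "
from h import *
go(.4252,.2592,.1215,0)"
```

```text
t: 21.43
eef_pos: [0.4261, 0.2607, 0.1256]
tool_rot: [-0.002, 1.0, -0.005, 0.002]
contact_force: [-0.1, -0.1, 0.6]
gripper_width: 0.702
t 21.43 tcp [0.4261 0.2607 0.1256] yaw -0.6 zaxis [ 0.004  0.004 -1.   ] F [-0.1 -0.1  0.6] w 0.702
shift tool [-0.0009  0.0015  0.0041] turn z rad -0.0103 level fix x,y [-0.0036 -0.0037]
```

```bash
python3 -m creep '[[[-0.002,-0.002,0,-0.001,0.001,0.004,0.06],[-0.001,-0.001,0,0,0,0,0.058],[0,0,0,0,0,0,0.058]]]' 30; python3 -c "
from h import *
go(.4252,.2592,.1215,0)"
```

```text
t: 21.68
eef_pos: [0.4254, 0.2599, 0.122]
tool_rot: [-0.001, 1.0, -0.005, 0.001]
contact_force: [0.1, 0.2, -0.0]
gripper_width: 0.683
t 21.68 tcp [0.4254 0.2599 0.122 ] yaw -0.6 zaxis [ 0.002  0.001 -1.   ] F [ 0.1  0.2 -0. ] w 0.683
shift tool [-0.0002  0.0007  0.0005] turn z rad -0.0104 level fix x,y [-0.0014 -0.0016]
```

```bash
python3 -m creep '[[[0,0,0,0,0,0,0.055],[0,0,0,0,0,0,0.053],[0,0,0,0,0,0,0.048],[0,0,0,0,0,0,0.046],[0,0,0,0,0,0,0.046],[0,0,0,0,0,0,0.046]]]' 30; python3 -c "
from h import *
go(.6364,.1263,.33,0)
c=cam('scene');save('s5',cv2.resize(c['color'][120:300,400:560],None,fx=3,fy=3))"
```

```text
t: 22.18
eef_pos: [0.4252, 0.2599, 0.1223]
tool_rot: [-0.001, 1.0, -0.005, 0.001]
contact_force: [-0.9, -0.4, 0.2]
gripper_width: 0.617
t 22.18 tcp [0.4252 0.2599 0.1223] yaw -0.6 zaxis [ 0.001  0.002 -1.   ] F [-0.9 -0.4  0.2] w 0.617
shift tool [ 0.2128  0.1311 -0.2077] turn z rad -0.0103 level fix x,y [-0.0016 -0.0011]
```

View pics/s5.png

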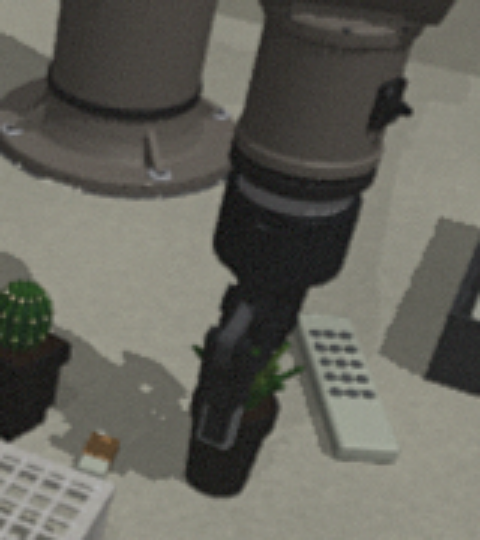

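```bash
python3 -m creep '[[[0,0,0,0,0,-0.006,0.046],[0,0,0,0,0,-0.010,0.046],[0,0,0,0,0,-0.02,0.046],[0,0,0,0,0,-0.03,0.046],[0,0,0,0,0,-0.035,0.046],[0,0,0,0,0,-0.035,0.046],[0,0,0,0,0,-0.03,0.046],[0,0,0,0,0,-0.01,0.046],[0,0,0,0,0,0,0.046]]]'; python3 -c "
from h import *
go(.6364,.1263,.30,0)
c=cam('scene');save('s6',cv2.resize(c['color'][60:260,360:560],None,fx=3,fy=3))"
```

```text
t: 22.98
eef_pos: [0.4247, 0.257, 0.3101]
tool_rot: [0.001, 1.0, -0.007, -0.0]
contact_force: [0.2, -0.3, -2.2]
gripper_width: 0.615
t 22.98 tcp [0.4247 0.257  0.3101] yaw -0.8 zaxis [-0.001 -0.001 -1.   ] F [ 0.2 -0.3 -2.2] w 0.615
shift tool [0.2136 0.1277 0.0101] turn z rad -0.0142 level fix x,y [0.0014 0.0007]
```

View pics/s6.png

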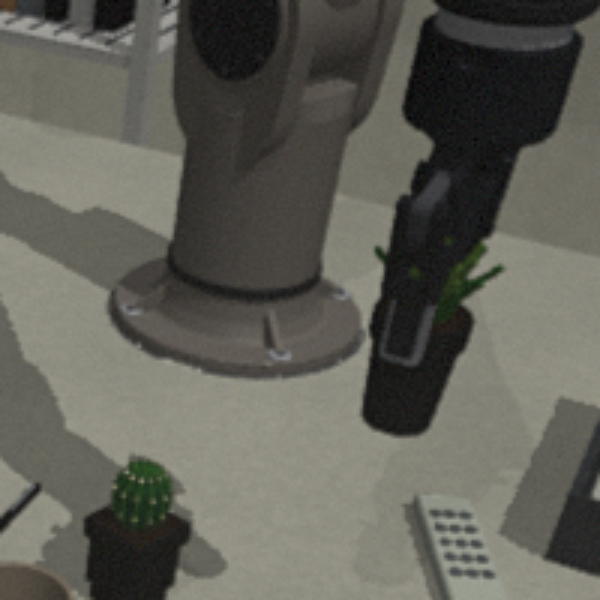

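```bash
python3 -m creep '[[[0,0,0,0.012,0.007,0,0.046],[0,0,0,0.021,0.013,0,0.046],[0,0,0,0.024,0.014,0,0.046],[0,0,0,0.024,0.014,0,0.046],[0,0,0,0.024,0.014,0,0.046],[0,0,0,0.024,0.014,0,0.046],[0,0,0,0.024,0.014,0,0.046],[0,0,0,0.024,0.014,0,0.046],[0,0,0,0.016,0.010,0,0.046],[0,0,0,0.008,0.004,0,0.046],[0,0,0,0,0,0,0.046],[0,0,0,0,0,0,0.046]]]'; python3 -c "
from h import *
go(.6364,.1268,.26,0)"
```

```text
t: 24.03
eef_pos: [0.6238, 0.1297, 0.2908]
tool_rot: [0.007, 1.0, -0.005, -0.013]
contact_force: [0.3, -1.0, -1.6]
gripper_width: 0.619
t 24.03 tcp [0.6238 0.1297 0.2908] yaw -0.6 zaxis [-0.026 -0.013 -1.   ] F [ 0.3 -1.  -1.6] w 0.619
shift tool [0.0135 0.0023 0.0305] turn z rad -0.0098 level fix x,y [0.0137 0.0261]
```

```bash
python3 -m creep '[[[0.007,0.012,0,0.008,0.001,0,0.046],[0.003,0.005,0,0.002,0,0,0.046],[0,0,0,0,0,0,0.046],[0,0,0,0,0,0,0.046],[0,0,0,0,0,0,0.046]]]'; python3 -c "
from h import *
go(.6364,.1268,.23,0)"
```

```text
t: 24.45
eef_pos: [0.6309, 0.133, 0.2894]
tool_rot: [0.0, 1.0, -0.002, -0.006]
contact_force: [0.6, 0.7, -1.1]
gripper_width: 0.62
t 24.45 tcp [0.6309 0.133  0.2894] yaw -0.2 zaxis [-0.011 -0.    -1.   ] F [ 0.6  0.7 -1.1] w 0.62
shift tool [0.0062 0.0061 0.0593] turn z rad -0.004 level fix x,y [0.0003 0.0115]
```

```bash
python3 -m creep '[[[0,0.007,0,0.004,0.004,0.01,0.046],[0,0.002,0,0.001,0.001,0.01,0.046],[0,0,0,0,0,0.004,0.046],[0,0,0,0,0,0,0.046],[0,0,0,0,0,0,0.046]]]'; python3 -c "
from h import *
go(.6364,.1268,.23,0)
c=cam('wrist');save('w9',c['color'])
c=cam('scene');save('s7',cv2.resize(c['color'][150:320,280:460],None,fx=3.3,fy=3.3))"
```

```text
t: 24.87
eef_pos: [0.6352, 0.1286, 0.2626]
tool_rot: [-0.0, 1.0, -0.001, -0.001]
contact_force: [0.4, -0.9, -2.0]
gripper_width: 0.615
t 24.87 tcp [0.6352 0.1286 0.2626] yaw -0.1 zaxis [-0.002  0.    -1.   ] F [ 0.4 -0.9 -2. ] w 0.615
shift tool [0.0013 0.0018 0.0326] turn z rad -0.0023 level fix x,y [-0.0004  0.0022]
```

View pics/w9.png

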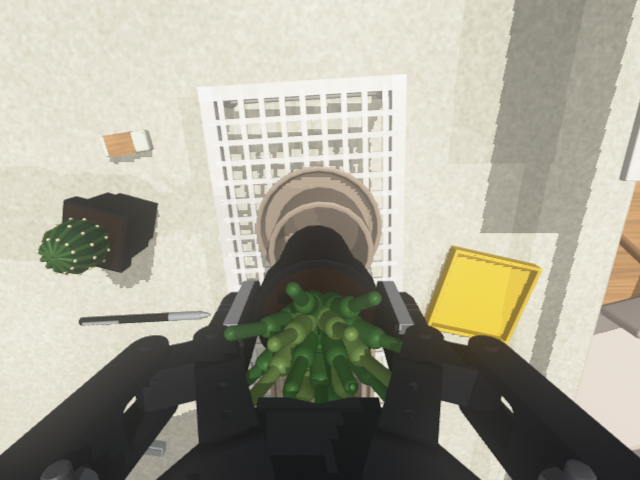

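View pics/s7.png

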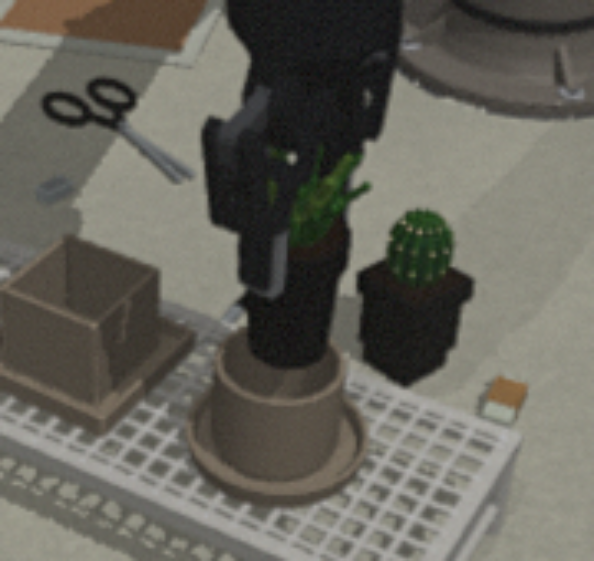

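```bash
python3 -m creep '[[[0,0,0,0.001,0.0015,0.004,0.046],[0,0,0,0,0,0.004,0.046],[0,0,0,0,0,0.002,0.046],[0,0,0,0,0,0,0.046]]]'; python3 -c "
from h import *
go(.6364,.1268,.202,0)"
```

```text
t: 25.3
eef_pos: [0.6369, 0.127, 0.2528]
tool_rot: [-0.0, 1.0, -0.001, -0.0]
contact_force: [-0.7, 0.2, -0.9]
gripper_width: 0.622
t 25.3 tcp [0.6369 0.127  0.2528] yaw -0.1 zaxis [-0.     0.001 -1.   ] F [-0.7  0.2 -0.9] w 0.622
shift tool [-0.0005  0.0003  0.0508] turn z rad -0.0022 level fix x,y [-0.001   0.0002]
```

```bash
python3 -m creep '[[[0,0,0,0,0,0.006,0.046],[0,0,0,0,0,0.006,0.046],[0,0,0,0,0,0.006,0.046],[0,0,0,0,0,0.005,0.046],[0,0,0,0,0,0,0.046],[0,0,0,0,0,0,0.046]]]'; python3 -c "
from h import *
go(.6364,.1268,.202,0)"
```

```text
t: 25.8
eef_pos: [0.6367, 0.1272, 0.2267]
tool_rot: [-0.0, 1.0, -0.001, -0.0]
contact_force: [0.4, -0.1, -1.1]
gripper_width: 0.622
t 25.8 tcp [0.6367 0.1272 0.2267] yaw -0.1 zaxis [-0.001  0.001 -1.   ] F [ 0.4 -0.1 -1.1] w 0.622
shift tool [-0.0003  0.0004  0.0247] turn z rad -0.002 level fix x,y [-0.0008  0.001 ]
```

```bash
python3 -m creep '[[[0,0,0,0,0,0.005,0.046],[0,0,0,0,0,0.005,0.046],[0,0,0,0,0,0.004,0.046],[0,0,0,0,0,0.002,0.046],[0,0,0,0,0,0,0.046],[0,0,0,0,0,0,0.046]]]'; python3 -c "
from h import *
go(.6364,.1268,.202,0)
c=cam('scene');save('s8',cv2.resize(c['color'][150:320,280:460],None,fx=3.3,fy=3.3))"
```

```text
t: 26.3
eef_pos: [0.6368, 0.1273, 0.209]
tool_rot: [-0.0, 1.0, -0.001, -0.0]
contact_force: [-0.1, 0.3, -0.8]
gripper_width: 0.618
t 26.3 tcp [0.6368 0.1273 0.209 ] yaw -0.1 zaxis [-0.001  0.001 -1.   ] F [-0.1  0.3 -0.8] w 0.618
shift tool [-0.0003  0.0005  0.007 ] turn z rad -0.0019 level fix x,y [-0.0008  0.0009]
```

View pics/s8.png

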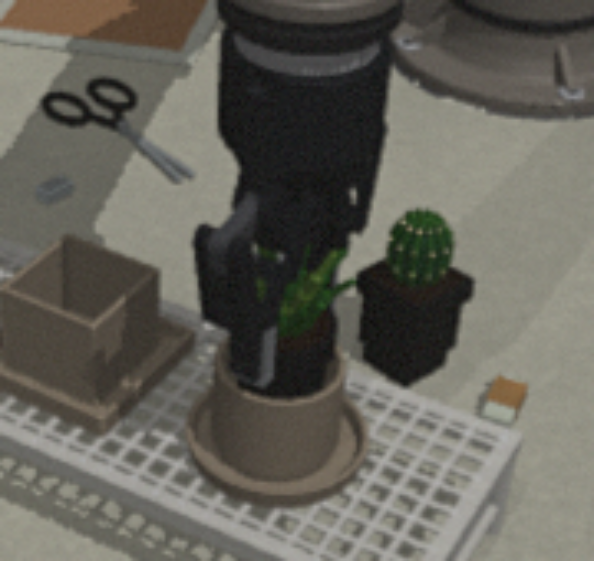

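```bash
python3 -m creep '[[[0,0,0,0,0,0.002,0.046],[0,0,0,0,0,0.002,0.046],[0,0,0,0,0,0.001,0.046],[0,0,0,0,0,0,0.046]]]';python3 -m creep '[[[0,0,0,0,0,0.001,0.046],[0,0,0,0,0,0.001,0.046],[0,0,0,0,0,0,0.046]]]'; python3 -m creep '[[[0,0,0,0,0,0.001,0.046],[0,0,0,0,0,0.001,0.046],[0,0,0,0,0,0,0.046]]]'
```

```text
t: 26.68
eef_pos: [0.6371, 0.1273, 0.2042]
tool_rot: [-0.001, 1.0, -0.001, 0.0]
contact_force: [0.5, 0.9, -0.5]
gripper_width: 0.619
t: 26.93
eef_pos: [0.6373, 0.1274, 0.2024]
tool_rot: [-0.001, 1.0, -0.001, 0.0]
contact_force: [-0.2, 0.1, -0.4]
gripper_width: 0.618
t: 27.18
eef_pos: [0.6374, 0.1272, 0.2027]
tool_rot: [-0.002, 1.0, -0.001, 0.0]
contact_force: [0.2, 0.3, -0.9]
gripper_width: 0.621
```

```bash
python3 -m creep '[[[0,0,0,0,0,0,0.046],[0,0,0,0,0,0,0.054],[0,0,0,0,0,0,0.057],[0,0,0,0,0,0,0.062],[0,0,0,0,0,0,0.070],[0,0,0,0,0,0,0.078],[0,0,0,0,0,-0.006,0.078],[0,0,0,0,0,-0.015,0.078],[0,0,0,0,0,-0.025,0.078],[0,0,0,0,0,-0.03,0.0854],[0,0,0,0,0,-0.03,0.0854],[0,0,0,0,0,-0.01,0.0854],[0,0,0,0,0,0,0.0854]]]'; python3 -c "
from h import *
go(.4502,.1155,.30,73.7)
go(.4502,.1155,.30,-16.3)
c=cam('scene');save('s9',cv2.resize(c['color'][150:320,280:460],None,fx=3.3,fy=3.3))"
```

```text
t: 28.27
eef_pos: [0.637, 0.1265, 0.3239]
tool_rot: [-0.001, 1.0, -0.001, -0.001]
contact_force: [0.1, -0.6, -0.0]
gripper_width: 0.997
t 28.27 tcp [0.637  0.1265 0.3239] yaw -0.2 zaxis [-0.001  0.001 -1.   ] F [ 0.1 -0.6 -0. ] w 0.997
shift tool [-0.1867  0.0116  0.0241] turn z rad -1.2892 level fix x,y [-0.0011  0.0012]
t 28.27 tcp [0.637  0.1265 0.3239] yaw -0.2 zaxis [-0.001  0.001 -1.   ] F [ 0.1 -0.6 -0. ] w 0.997
shift tool [-0.1867  0.0116  0.0241] turn z rad 0.2816 level fix x,y [-0.0011  0.0012]
```

View pics/s9.png

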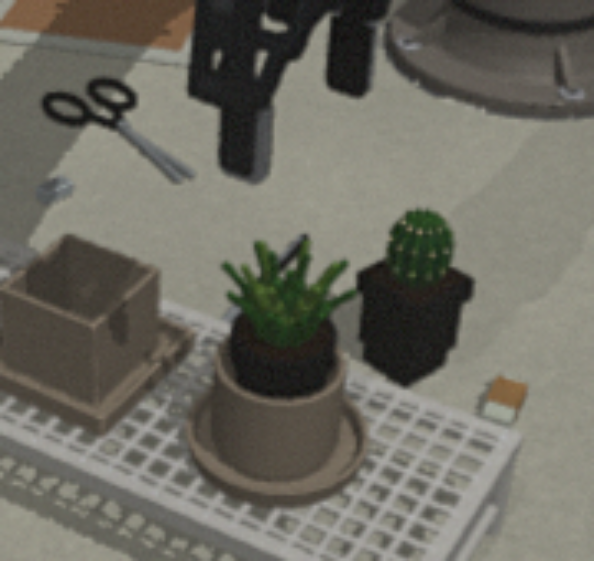

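```bash
python3 -m creep '[[[0,0,0,-0.012,0.001,0,0.0854],[0,0,0,-0.024,0.001,0,0.0854],[0,0,0,-0.027,0.002,0,0.0854],[0,0,0,-0.027,0.002,0,0.0854],[0,0,0,-0.027,0.002,0,0.0854],[0,0,0,-0.025,0.001,0.003,0.0854],[0,0,0,-0.018,0.001,0.005,0.0854],[0,0,0.1,-0.005,0,0.01,0.0854],[0,0,0.1,0,0,0.01,0.0854],[0,0,0.05,0,0,0.005,0.0854],[0,0,0,0,0,0,0.0854],[0,0,0,0,0,0,0.0854]]]'; python3 -c "
from h import *
go(.4502,.1155,.22,-16.3)
c=cam('wrist');save('w10',c['color']);P=c['P']
q=near(P,.45,.1155,.042,.06,.08);print('ps',cv2.minAreaRect((q[:,:2]*1000).astype(np.float32)))"
```

```text
t: 29.32
eef_pos: [0.4543, 0.1149, 0.2733]
tool_rot: [0.006, 0.992, -0.129, -0.011]
contact_force: [0.5, -0.5, 0.1]
gripper_width: 1.0
t 29.32 tcp [0.4543 0.1149 0.2733] yaw -14.9 zaxis [-0.023 -0.009 -1.   ] F [ 0.5 -0.5  0.1] w 1.0
shift tool [-0.003  -0.0003  0.0533] turn z rad 0.0253 level fix x,y [0.0148 0.02  ]
ps ((448.1781005859375, 116.4503173828125), (52.65331268310547, 51.91404724121094), 73.31973266601562)
```

View pics/w10.png

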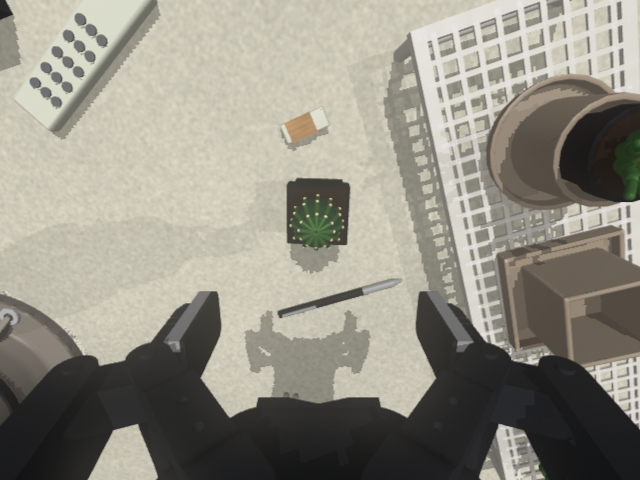

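```bash
python3 -m creep '[[[0.009,0.011,0.02,-0.001,0,0.01,0.0854],[0.003,0.005,0.006,0,0,0.015,0.0854],[0,0,0,0,0,0.01,0.0854],[0,0,0,0,0,0,0.0854],[0,0,0,0,0,0,0.0854]]]'; python3 -c "
from h import *
go(.450,.1158,.1215,-16.5)"
```

```text
t: 29.78
eef_pos: [0.4543, 0.1152, 0.2376]
tool_rot: [0.001, 0.99, -0.139, -0.001]
contact_force: [0.4, -0.2, 0.0]
gripper_width: 1.002
t 29.78 tcp [0.4543 0.1152 0.2376] yaw -16.0 zaxis [-0.002 -0.002 -1.   ] F [ 0.4 -0.2  0. ] w 1.002
shift tool [-0.0041  0.0003  0.1161] turn z rad 0.0086 level fix x,y [0.0025 0.0017]
```

```bash
python3 -m creep '[[[0,0,0.007,-0.004,0,0.015,0.0854],[0,0,0,0,0,0.02,0.0854],[0,0,0,0,0,0.015,0.0854],[0,0,0,0,0,0,0.0854],[0,0,0,0,0,0,0.0854]]]'; python3 -c "
from h import *
go(.450,.1158,.1215,-16.5)"
```

```text
t: 30.2
eef_pos: [0.4536, 0.1171, 0.1892]
tool_rot: [-0.0, 0.99, -0.141, 0.001]
contact_force: [0.4, 0.9, -0.0]
gripper_width: 0.997
t 30.2 tcp [0.4536 0.1171 0.1892] yaw -16.3 zaxis [ 0.002  0.    -1.   ] F [ 0.4  0.9 -0. ] w 0.997
shift tool [-0.0032  0.0023  0.0677] turn z rad 0.0042 level fix x,y [-0.0011 -0.002 ]
```

```bash
python3 -m creep '[[[0,0,0.003,-0.003,0.002,0.015,0.0854],[0,0,0,0,0,0.018,0.0854],[0,0,0,0,0,0.014,0.0854],[0,0,0,0,0,0.004,0.080],[0,0,0,0,0,0,0.075],[0,0,0,0,0,0,0.070]]]'; python3 -c "
from h import *
go(.450,.1158,.1215,-16.5)"
```

```text
t: 30.7
eef_pos: [0.4555, 0.1179, 0.1434]
tool_rot: [-0.004, 0.99, -0.142, 0.005]
contact_force: [-0.4, 0.3, -0.4]
gripper_width: 0.824
t 30.7 tcp [0.4555 0.1179 0.1434] yaw -16.3 zaxis [ 0.011  0.006 -1.   ] F [-0.4  0.3 -0.4] w 0.824
shift tool [-0.0049  0.0037  0.0218] turn z rad 0.0028 level fix x,y [-0.0089 -0.0092]
```

```bash
python3 -m creep '[[[-0.005,-0.006,0.002,-0.004,0.003,0.004,0.070],[-0.002,-0.002,0,-0.001,0,0.004,0.070],[0,0,0,0,0,0,0.070],[0,0,0,0,0,0,0.070]]]'; python3 -c "
from h import *
go(.450,.1158,.1215,-16.5)"
```

```text
t: 31.03
eef_pos: [0.451, 0.117, 0.1375]
tool_rot: [-0.002, 0.99, -0.143, 0.002]
contact_force: [-0.8, -0.5, -0.0]
gripper_width: 0.821
t 31.03 tcp [0.451  0.117  0.1375] yaw -16.4 zaxis [ 0.005  0.004 -1.   ] F [-0.8 -0.5 -0. ] w 0.821
shift tool [-0.0007  0.0015  0.016 ] turn z rad 0.001 level fix x,y [-0.005  -0.0036]
```

```bash
python3 -m creep '[[[-0.003,-0.003,0,-0.001,0.001,0.006,0.065],[0,0,0,0,0,0.006,0.062],[0,0,0,0,0,0.003,0.060],[0,0,0,0,0,0,0.060]]]'; python3 -c "
from h import *
go(.450,.1158,.1215,-16.5)"
```

```text
t: 31.37
eef_pos: [0.4499, 0.1167, 0.1215]
tool_rot: [-0.001, 0.99, -0.143, 0.001]
contact_force: [0.9, -0.8, -0.4]
gripper_width: 0.697
t 31.37 tcp [0.4499 0.1167 0.1215] yaw -16.4 zaxis [ 0.002  0.002 -1.   ] F [ 0.9 -0.8 -0.4] w 0.697
shift tool [ 0.0004  0.0008 -0.    ] turn z rad 0.0015 level fix x,y [-0.0025 -0.0009]
```

```bash
python3 -m creep '[[[0,0,0,0,0.001,0,0.056],[0,0,0,0,0,0,0.054],[0,0,0,0,0,0,0.051],[0,0,0,0,0,0,0.046],[0,0,0,0,0,0,0.044],[0,0,0,0,0,0,0.044],[0,0,0,0,0,0,0.044]]]' 30; python3 -c "
from h import *
go(.6386,.0010,.30,1.6)"
```

```text
t: 31.95
eef_pos: [0.4494, 0.1153, 0.1211]
tool_rot: [-0.001, 0.99, -0.143, 0.0]
contact_force: [0.7, 0.5, -0.2]
gripper_width: 0.6
t 31.95 tcp [0.4494 0.1153 0.1211] yaw -16.4 zaxis [ 0.001  0.002 -1.   ] F [ 0.7  0.5 -0.2] w 0.6
shift tool [ 0.2138  0.0558 -0.1789] turn z rad -0.3148 level fix x,y [-0.0018 -0.0002]
```

```bash
python3 -m creep '[[[0,0,0,0,0,-0.006,0.044],[0,0,0,0,0,-0.010,0.044],[0,0,-0.04,0,0,-0.02,0.044],[0,0,-0.07,0,0,-0.03,0.044],[0,0,-0.07,0,0,-0.035,0.044],[0,0,-0.07,0,0,-0.035,0.044],[0,0,-0.05,0,0,-0.03,0.044],[0,0,-0.01,0,0,-0.01,0.044],[0,0,0,0,0,0,0.044]]]'; python3 -c "
from h import *
go(.6386,.0010,.29,1.6)
c=cam('scene');save('s10',cv2.resize(c['color'][60:300,260:520],None,fx=2.4,fy=2.4))"
```

```text
t: 32.7
eef_pos: [0.4484, 0.112, 0.3094]
tool_rot: [0.001, 1.0, 0.017, -0.001]
contact_force: [0.3, 0.2, -1.6]
gripper_width: 0.607
t 32.7 tcp [0.4484 0.112  0.3094] yaw 1.9 zaxis [-0.001 -0.002 -1.   ] F [ 0.3  0.2 -1.6] w 0.607
shift tool [0.1864 0.1172 0.0193] turn z rad 0.0055 level fix x,y [0.002  0.0014]
```

View pics/s10.png

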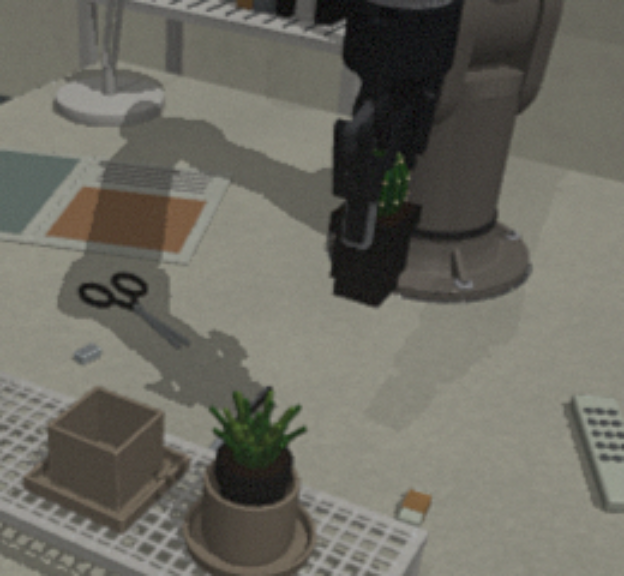

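```bash
python3 -m creep '[[[0,0,0,0.010,0.007,0,0.044],[0,0,0,0.018,0.012,0,0.044],[0,0,0,0.022,0.014,0,0.044],[0,0,0,0.022,0.014,0,0.044],[0,0,0,0.022,0.014,0,0.044],[0,0,0,0.022,0.014,0,0.044],[0,0,0,0.022,0.014,0,0.044],[0,0,0,0.020,0.012,0,0.044],[0,0,0,0.012,0.008,0,0.044],[0,0,0,0.006,0.003,0,0.044],[0,0,0,0,0,0,0.044],[0,0,0,0,0,0,0.044]]]'; python3 -c "
from h import *
go(.6386,.0010,.26,1.6)"
```

```text
t: 33.75
eef_pos: [0.626, -0.0003, 0.2895]
tool_rot: [0.005, 1.0, 0.014, -0.015]
contact_force: [-0.6, 0.3, -1.1]
gripper_width: 0.602
t 33.75 tcp [ 6.260e-01 -3.000e-04  2.895e-01] yaw 1.6 zaxis [-0.03 -0.01 -1.  ] F [-0.6  0.3 -1.1] w 0.602
shift tool [ 0.0135 -0.0013  0.0291] turn z rad -0.0008 level fix x,y [0.009 0.03 ]
```

```bash
python3 -m creep '[[[0.005,0.015,0,0.008,-0.001,0,0.044],[0.002,0.006,0,0.002,0,0,0.044],[0,0,0,0,0,0,0.044],[0,0,0,0,0,0,0.044],[0,0,0,0,0,0,0.044]]]'; python3 -c "
from h import *
go(.6386,.0010,.26,1.6)"
```

```text
t: 34.17
eef_pos: [0.6339, 0.0045, 0.2883]
tool_rot: [-0.001, 1.0, 0.015, -0.005]
contact_force: [-0.1, -0.2, -1.1]
gripper_width: 0.603
t 34.17 tcp [0.6339 0.0045 0.2883] yaw 1.7 zaxis [-0.01   0.001 -1.   ] F [-0.1 -0.2 -1.1] w 0.603
shift tool [0.0048 0.0037 0.0282] turn z rad 0.0025 level fix x,y [-0.0012  0.01  ]
```

```bash
python3 -m creep '[[[0,0.007,0,0.003,0.003,0.01,0.044],[0,0.002,0,0.001,0,0.01,0.044],[0,0,0,0,0,0.004,0.044],[0,0,0,0,0,0,0.044],[0,0,0,0,0,0,0.044]]]'; python3 -c "
from h import *
go(.6386,.0010,.201,1.6)
c=cam('wrist');save('w11',c['color'])
c=cam('scene');save('s11',cv2.resize(c['color'][120:320,220:420],None,fx=3,fy=3))"
```

```text
t: 34.58
eef_pos: [0.6376, 0.0022, 0.2616]
tool_rot: [-0.001, 1.0, 0.016, -0.0]
contact_force: [0.4, 1.1, -2.0]
gripper_width: 0.6
t 34.58 tcp [0.6376 0.0022 0.2616] yaw 1.8 zaxis [-0.     0.002 -1.   ] F [ 0.4  1.1 -2. ] w 0.6
shift tool [0.001  0.0013 0.0606] turn z rad 0.0035 level fix x,y [-0.002   0.0003]
```

View pics/w11.png

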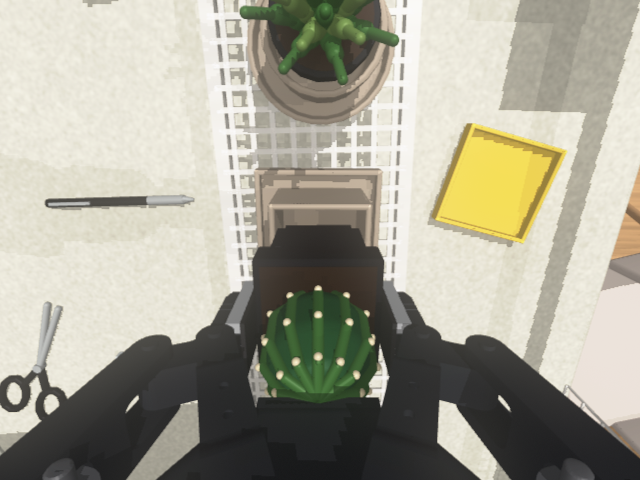

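View pics/s11.png

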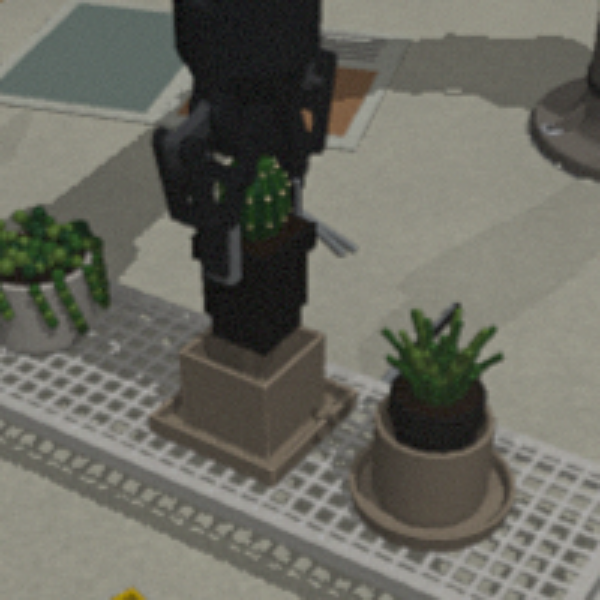

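```bash
python3 -m creep '[[[0,0,0.003,0.001,0.001,0.004,0.044],[0,0,0,0,0,0.005,0.044],[0,0,0,0,0,0.004,0.044],[0,0,0,0,0,0.002,0.044],[0,0,0,0,0,0,0.044]]]'; python3 -c "
from h import *
go(.6386,.0010,.201,1.6)"
```

```text
t: 35.1
eef_pos: [0.6394, 0.001, 0.2462]
tool_rot: [-0.001, 1.0, 0.014, 0.001]
contact_force: [-0.3, 0.8, -1.2]
gripper_width: 0.6
t 35.1 tcp [0.6394 0.001  0.2462] yaw 1.6 zaxis [ 0.002  0.002 -1.   ] F [-0.3  0.8 -1.2] w 0.6
shift tool [-0.0009  0.0001  0.0451] turn z rad 0.0002 level fix x,y [-0.0021 -0.0017]
```

```bash
python3 -m creep '[[[0,0,0,-0.001,0,0.006,0.044],[0,0,0,0,0,0.006,0.044],[0,0,0,0,0,0.006,0.044],[0,0,0,0,0,0.006,0.044],[0,0,0,0,0,0.003,0.044],[0,0,0,0,0,0,0.044],[0,0,0,0,0,0,0.044]]]'; python3 -c "
from h import *
go(.6386,.0010,.201,1.6)"
```

```text
t: 35.68
eef_pos: [0.6379, 0.0012, 0.2154]
tool_rot: [-0.001, 1.0, 0.014, 0.0]
contact_force: [0.9, -0.4, -0.6]
gripper_width: 0.601
t 35.68 tcp [0.6379 0.0012 0.2154] yaw 1.6 zaxis [ 0.     0.002 -1.   ] F [ 0.9 -0.4 -0.6] w 0.601
shift tool [0.0006 0.0002 0.0144] turn z rad 0.0003 level fix x,y [-0.002  -0.0004]
```

```bash
python3 -m creep '[[[0,0,0,0.0005,0,0.004,0.044],[0,0,0,0,0,0.003,0.044],[0,0,0,0,0,0.002,0.044],[0,0,0,0,0,0.001,0.044],[0,0,0,0,0,0,0.044]]]'; python3 -m creep '[[[0,0,0,0,0,0.001,0.044],[0,0,0,0,0,0.001,0.044],[0,0,0,0,0,0,0.044]]]';  python3 -m creep '[[[0,0,0,0,0,0.001,0.044],[0,0,0,0,0,0.001,0.044],[0,0,0,0,0,0,0.044]]]'
```

```text
t: 36.1
eef_pos: [0.639, 0.0012, 0.2049]
tool_rot: [-0.001, 1.0, 0.014, 0.001]
contact_force: [-0.3, -0.9, -0.9]
gripper_width: 0.601
t: 36.35
eef_pos: [0.6391, 0.0012, 0.203]
tool_rot: [-0.001, 1.0, 0.014, 0.001]
contact_force: [0.5, 0.5, -2.1]
gripper_width: 0.602
t: 36.6
eef_pos: [0.6393, 0.0011, 0.2012]
tool_rot: [-0.001, 1.0, 0.014, 0.001]
contact_force: [0.4, -0.6, -1.4]
gripper_width: 0.6
```

```bash
python3 -m creep '[[[0,0,0,0,0,0.001,0.044],[0,0,0,0,0,0.001,0.044],[0,0,0,0,0,0,0.044]]]';  python3 -m creep '[[[0,0,0,0,0,0.001,0.044],[0,0,0,0,0,0.001,0.044],[0,0,0,0,0,0,0.044]]]'
```

```text
t: 36.85
eef_pos: [0.6395, 0.001, 0.2015]
tool_rot: [-0.002, 1.0, 0.014, 0.001]
contact_force: [0.6, 0.8, -1.1]
gripper_width: 0.602
t: 37.1
eef_pos: [0.6398, 0.0008, 0.2014]
tool_rot: [-0.002, 1.0, 0.014, 0.002]
contact_force: [-0.7, 0.6, -1.3]
gripper_width: 0.6
```

Seated: z has stopped at 0.2014 and I expected 0.201. Releasing and rising.

```bash
python3 -m creep '[[[0,0,0,0,0,0,0.044],[0,0,0,0,0,0,0.0525],[0,0,0,0,0,0,0.055],[0,0,0,0,0,0,0.060],[0,0,0,0,0,0,0.068],[0,0,0,0,0,0,0.076],[0,0,0,0,0,-0.006,0.076],[0,0,0,0,0,-0.015,0.076],[0,0,0,0,0,-0.025,0.076],[0,0,0,0,0,-0.03,0.0854],[0,0,0,0,0,-0.03,0.0854],[0,0,0,-0.03,0,-0.01,0.0854],[0,0,0,-0.035,0,0,0.0854],[0,0,0,-0.035,0,0,0.0854],[0,0,0,-0.035,0,0,0.0854],[0,0,0,-0.01,0,0,0.0854],[0,0,0,0,0,0,0.0854]]]'; python3 -c "
from h import *
go(.6386,.0010,.201,1.6)
c=cam('scene');save('s12',cv2.resize(c['color'][140:320,170:430],None,fx=3,fy=3));P=c['P']
for n,x,y in (('cs',.641,.003),('cr',.639,.128)):
    q=near(P,x,y,.03,.14,.165); print(n,'collar top',np.percentile(q[:,2],[5,50,75,95]))
print('cs',fitsq(near(P,.641,.003,.055,.123,.134),.030,[.641,.003,.03]))
c=cam('top');save('t3',cv2.resize(c['color'][180:280,200:440],None,fx=3.3,fy=3.3));P=c['P']
q=near(P,.6436,-.176,.06,.09,.2);print('tp',cv2.minEnclosingCircle(q[:,:2].astype(np.float32)))
for n,x,y in (('cs',.6386,.001),('cr',.6364,.127)):
    q=near(P,x,y,.026,.12,.165);print(n,np.percentile(q[:,2],[5,50,95]),cv2.minAreaRect((q[:,:2]*1000).astype(np.float32)))
"
```

```text
t: 38.52
eef_pos: [0.4902, -0.0052, 0.3235]
tool_rot: [-0.003, 1.0, 0.014, 0.003]
contact_force: [0.7, -0.5, -0.3]
gripper_width: 1.0
t 38.52 tcp [ 0.4902 -0.0052  0.3235] yaw 1.5 zaxis [ 0.006  0.005 -1.   ] F [ 0.7 -0.5 -0.3] w 1.0
shift tool [ 0.1478 -0.0016  0.1234] turn z rad -0.0009 level fix x,y [-0.0051 -0.0059]
cs collar top [0.14232799 0.14968598 0.15124388 0.16331455]
cr collar top [0.14168796 0.14953153 0.15060446 0.16172036]
cs (np.float64(0.6404396706232985), np.float64(0.002119151412598656), np.float64(1.7728212777632963), np.float64(0.0025144906657667268))
tp ((0.6433135867118835, -0.17595107853412628), 0.046657368540763855)
cs [0.1471556  0.15069398 0.15454342] ((639.39208984375, 2.0631370544433594), (49.78190994262695, 50.19558334350586), 89.40888214111328)
cr [0.14732828 0.15099794 0.16360279] ((635.9876098632812, 126.5760269165039), (49.91020965576172, 50.351280212402344), 52.87514114379883)
```

View pics/s12.png

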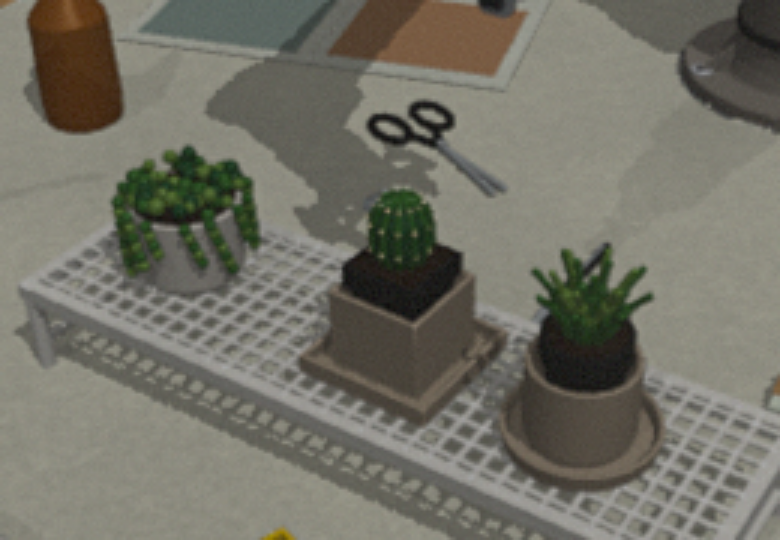

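View pics/t3.png

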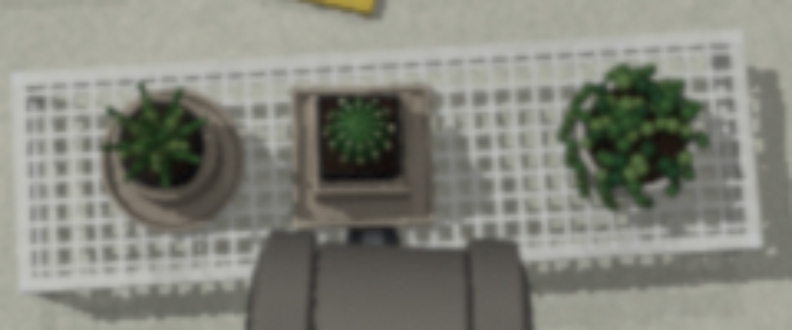

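Both collar tops are at 0.150 m, which is exactly where a fully seated plant puts them. The pots are centred and level, and the trailing plant hasn't moved. Handing in.

```bash
python3 -c "
from station import hand_in
print(hand_in())"
```

```text
the job is handed in; nothing more can be done
None
```

The job is done and handed in at about 38.6 s, well inside the 102 s limit. The hand-in reported no verdict.

**What I did:** I stood the square cover pot on the square saucer and the round one on the round saucer. After checking that both were standing, I lowered the rosette into the round pot and the cactus into the square pot. I stopped each descent when the tool no longer moved down, then opened the gripper slowly.

**Last checks:**
- **Plants:** Both collar tops measured about 0.150 m, the height expected when the grow pot sits on the bottom of its cover pot.
- **Square pot:** It sits at about 1.7° and its saucer at about 1.7°, so the sides are parallel, and it is inside the rim.
- **Round pot:** It is inside its saucer's rim, within about 1–2 mm of centre.
- **Trailing plant:** It is within 0.5 mm of where it started. I left the yellow look-alike alone.
- **Gripper:** It was clear of everything and open.

**Disagreements:**
- **Cameras:** The three cameras' positions differed from each other by 2–5 mm. I cross-checked them against the arm's own readings when gripping and placing the pots, and the clearances were larger than that.
- **Force reading:** It hardly changed on touchdown. I judged contact from the tool's height stopping, not from the force.

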